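Strip the worn press caps from the tournament clocks

ROBOT

A 7-joint arm with a two-finger parallel gripper is mounted at the origin on the work surface. World frame = base frame: x ahead of the robot, y to its left, z up, the work surface at z = 0. Lengths are in m, angles in rad, forces in N, time in s.
With the tool pointing down it reaches from about 0.4 to 0.75 m from the base axis. Payload 19.5 kg.
Tool frame: the origin (TCP) lies midway between the tips of the shut fingers; the grasp point (between the pads) lies 19 mm behind it (grip_point_offset is the distance from the TCP to the grasp point, in m); z points along the fingers, y is the line along which they close (so a half turn about z gives the same grasp; the last joint's range is limited). The gripper opens to 85 mm and grips with 20 to 120 N. Pads are 22 mm wide; open, the fingers measure 114 mm over their backs; the gripper's body (76 mm by 85 mm) begins 54 mm behind the grasp point. The pads swing forward as they close: fully open they stand 13 mm farther back than shut.
Start: joints at [-1.391, 0.707, -0.028, 1.485, 0.022, 0.951, -0.075], TCP at [0.126, 0.561, 0.231] pointing down, gripper open.
Joint ranges: [-2.71, 2.71], [-0.32, 2.16], [-1.57, 1.52], [0, 2.45], [-1.46, 4.6], [0, 2.02], [-2.83, 2.83]. Speed limits (rad/s): [1.89, 1.89, 2.57, 2.57, 3.01, 3.01, 3.01].

INTERFACE

Orientations are given as [roll, pitch, yaw] about the fixed x, y, z axes, in that order (R = Rz(yaw) Ry(pitch) Rx(roll)).
In Python, from cell import get_obs, capture, calibration, close_job, grip_point_offset gives the robot as it stands. The module is installed in compiled form; this text tells all that it offers.
- The arm moves only by the tool arm_command, never from a script. Its arguments are lists of equal length, an entry for each row: "slide": the shift along the tool's x, y, z in mm, a list of three; "spin": the turn about the tool's z in degrees; "grip": the opening, from -1 (shut) to 1 (fully open). In form: {"slide": [[dx, dy, dz], ...], "spin": [spin, ...], "grip": [grip, ...]}. A call has 1 to 12 rows; each row is the pose to reach, as a shift and turn from the pose commanded when the call began, along the tool's axes at that moment; what a row does not reach only later rows make up. A row lasts 1/10 s, in which the tool goes at most 50 mm and 8.59 degrees, less where a joint would pass 70% of its speed; a pose out of reach is approached as far as the arm can. A call with a gripper value outside its range is refused whole. The fingers move at their own pace and stop on an object; the grip force is fixed at half the most. Time passes only in rows, so rows that repeat a pose let the fingers close. It gives the time, the measured TCP pose, the force, the opening and the grip force at its end, in the units of the state.
- get_obs(): the state, without advancing time (a new reading comes with each control period).
- capture(name): name is "scene" or "top" or "wrist"; returns the picture (420x560x3 uint8, red, green, blue); there is no depth.
- calibration(name): a dict with "fx", "fy", "cx", "cy" (pixels), "world_from_camera" (4x4, takes a point from camera to world coordinates); the wrist camera has in their place "hand_eye" (4x4, takes a point from camera to tool coordinates, whose origin is the TCP and whose axes are the flange's). Camera axes: x right, y down, z forward; pixel columns grow to the right and rows downward; lengths in m; the calibration is good to about 2 mm. A picture is of the moment at which its call begins: read the wrist's pose just before it. calibration takes no time and is no camera call.
- close_job(): hands the job in; it is judged then, once.
The state is a dict: "time_s": time; "joint_pos": joint angles; "joint_velocities": joint speeds; "joint_torque": joint torques, N m; "eef_pos": TCP position; "tcp_rot": TCP orientation; "wrist_force": force on the tool from outside, world axes, zero at the start; "ft_torque": the same for the moment, N m; "width": opening from 0.0 (shut) to 1.0 (fully open); "finger_force": force on a finger pad.
Only numpy, scipy, OpenCV 4.12 (cv2) and the standard library are available. Lean on these libraries where they do the work, as an engineer would, in place of code of your own. Each camera call takes 0.05 s, during which the arm holds its last target. There are 200 camera calls.

TASK

Pop every worn yellow press cap still on the two chess clocks off its stem with the claw puller hooked under the cap's head - don't take them off with the fingers - and put the caps in the empty right-hand bay of the open drawer. Then stand the puller upright in the crowded marker caddy, right down on its floor, easing the markers aside gently and keeping them all in the caddy. Push the drawer fully shut, with everything in its left-hand bay still standing.

Things in the scene. Friction and masses are not known exactly. Their poses are not given: they have to be found in the camera images.
- clock_a: blue chess clock, fixed: 100 deep (x) x 216 wide (y) x 52 mm high, displays on its front (-x). Origin: centre of underside; x to its back. On its flat top, at x = 0, two plunger stems at y = +55 (stem 1) and -55 mm (stem 2): white square posts 16 mm wide, tops 72 mm above the counter, with sprung steel leaves on the +x and -x faces that hold a cap snugly by friction
- clock_b: blue chess clock, fixed: 100 deep (x) x 216 wide (y) x 52 mm high, displays on its front (-x). Origin: centre of underside; x to its back. On its flat top, at x = 0, two plunger stems at y = +55 (stem 1) and -55 mm (stem 2): white square posts 16 mm wide, tops 72 mm above the counter, with sprung steel leaves on the +x and -x faces that hold a cap snugly by friction
- cap_a1: worn yellow press cap, starts on stem 1 of clock_a or is absent (stem bare). Mushroom: round head 56 mm across, z = 18 to 34 mm, on a hollow square skirt 34 mm wide, z = 0 to 20; 45 g. Origin: centre of the skirt's open underside, axes along the clock's. On the stem: origin 54, head's underside 72 mm above the counter. About 6 to 9 N straight up draws it; free after 18 mm
- cap_a2: worn yellow press cap, starts on stem 2 of clock_a or is absent (stem bare). Mushroom: round head 56 mm across, z = 18 to 34 mm, on a hollow square skirt 34 mm wide, z = 0 to 20; 45 g. Origin: centre of the skirt's open underside, axes along the clock's. On the stem: origin 54, head's underside 72 mm above the counter. About 6 to 9 N straight up draws it; free after 18 mm
- cap_b1: worn yellow press cap, starts on stem 1 of clock_b or is absent (stem bare). Mushroom: round head 56 mm across, z = 18 to 34 mm, on a hollow square skirt 34 mm wide, z = 0 to 20; 45 g. Origin: centre of the skirt's open underside, axes along the clock's. On the stem: origin 54, head's underside 72 mm above the counter. About 6 to 9 N straight up draws it; free after 18 mm
- cap_b2: worn yellow press cap, starts on stem 2 of clock_b or is absent (stem bare). Mushroom: round head 56 mm across, z = 18 to 34 mm, on a hollow square skirt 34 mm wide, z = 0 to 20; 45 g. Origin: centre of the skirt's open underside, axes along the clock's. On the stem: origin 54, head's underside 72 mm above the counter. About 6 to 9 N straight up draws it; free after 18 mm
- puller: claw puller standing on its toes, grip up, 180 g. Origin: underside, below the grip; x towards its open mouth. Steel stirrup 70 mm wide (y): two flat toes z = 0 to 5, x = -24 to +26, y = 20 to 34 mm each side (gap 40); 62 mm between the legs; bridge underside z = 36; back plate x = -29 (inner) to -32 mm. A cap's head pushed fully in stops on the back plate, cap axis 1 mm behind the grip axis
- puller_grip (a point): point on the axis of the puller's upright black grip, 142 mm above its toes' underside, 21 mm below the red pommel. Grip: 18 (x) x 22 (y) mm, from 41 to 163 mm; pommel 29 mm across, 163 to 175 mm above the underside
- caddy: open pine marker caddy fixed to the counter: inside 108 (x) x 132 (y) mm, outside 120 x 144 mm, rim at z = 88 mm, inner floor at z = 6 mm. Origin: centre of its underside. It holds six loose markers, so that the puller fits only by easing some of them aside
- marker0: fat marker (red cap), 20 mm thick, 118 mm long with a domed top, 30 g, loose, standing upright in the caddy; origin at the centre of its foot, z along it
- marker1: fat marker (blue cap), 20 mm thick, 118 mm long with a domed top, 30 g, loose, standing upright in the caddy; origin at the centre of its foot, z along it
- marker2: fat marker (green cap), 20 mm thick, 118 mm long with a domed top, 30 g, loose, standing upright in the caddy; origin at the centre of its foot, z along it
- marker3: fat marker (black cap), 20 mm thick, 118 mm long with a domed top, 30 g, loose, standing upright in the caddy; origin at the centre of its foot, z along it
- marker4: fat marker (orange cap), 20 mm thick, 118 mm long with a domed top, 30 g, loose, standing upright in the caddy; origin at the centre of its foot, z along it
- marker5: fat marker (yellow cap), 20 mm thick, 118 mm long with a domed top, 30 g, loose, standing upright in the caddy; origin at the centre of its foot, z along it
- drawer (a joint): how far the pine drawer has been pushed in from half open, m: about 0 at the start, 0.215 fully shut, -0.025 at its outer stop. It slides along the bay's x axis (+x shuts it) on wooden runners with about 3 N of friction
- bay (a point): point on the floor of the drawer's empty right-hand bay (24 mm above the counter), moving with the drawer; x into the chest, y left. Inside the bay: x = -110 (drawer front) to +238, y = -112 to +112 mm. Walls above the floor: sides 51, divider 39, drawer front 86 mm. At the start the front edge of the pine chest (fixed, 470 wide, 125 mm high) is at about x = +105 mm
- drawer_front (a point): point on the outer face of the drawer front where it may be pushed shut (towards +x of the bay), 85 mm above the counter, 100 mm to the right of the brass knob; the front panel spans 6 to 110 mm above the counter
- cups0: stack of two nested red captured-piece cups, 66 mm across, 58 mm high, loose in the drawer's left-hand bay; origin at its underside
- cups1: stack of two nested red captured-piece cups, 66 mm across, 58 mm high, loose in the drawer's left-hand bay; origin at its underside
- bell: small chrome counter bell on a black base, 58 mm across, 42 mm high, loose in the drawer's left-hand bay; origin at its underside
- bishop: brass bishop, 36 mm foot, 74 mm high, loose, standing in the drawer's left-hand bay; origin at its underside
- knight: boxwood knight, 36 mm foot, 63 mm high, loose, standing in the drawer's left-hand bay; origin at its underside
Not all that is in view belongs to the job. What is shaped like the cups0 but green is not meant.

How it is judged:
On the way, in this order (a step that is already met when the one before it is completed fails the run):
1. every cap has been popped off its stem ((horizontal distance between cap_a1 and clock_a above 0.11 m or height (world z) of cap_a1 above 0.08 m) and (horizontal distance between cap_a2 and clock_a above 0.11 m or height (world z) of cap_a2 above 0.08 m) and (horizontal distance between cap_b1 and clock_b above 0.11 m or height (world z) of cap_b1 above 0.08 m) and (horizontal distance between cap_b2 and clock_b above 0.11 m or height (world z) of cap_b2 above 0.08 m)), for 0.2 s.
2. every cap lies in the right-hand bay of the drawer (x of cap_a1 in the frame of bay between -0.1 and 0.23 m and y of cap_a1 in the frame of bay between -0.105 and 0.105 m and z of cap_a1 in the frame of bay between -0.01 and 0.04 m and x of cap_a2 in the frame of bay between -0.1 and 0.23 m and y of cap_a2 in the frame of bay between -0.105 and 0.105 m and z of cap_a2 in the frame of bay between -0.01 and 0.04 m and x of cap_b1 in the frame of bay between -0.1 and 0.23 m and y of cap_b1 in the frame of bay between -0.105 and 0.105 m and z of cap_b1 in the frame of bay between -0.01 and 0.04 m and x of cap_b2 in the frame of bay between -0.1 and 0.23 m and y of cap_b2 in the frame of bay between -0.105 and 0.105 m and z of cap_b2 in the frame of bay between -0.01 and 0.04 m), for 0.2 s.
At the end, for the whole second after the job is handed in: all caps in the right-hand bay (5 mm inside its walls, origin under 40 mm above its floor); puller in the caddy, within 0.2 rad of upright, under 10 mm off its floor; all markers in the caddy; drawer shut to 6 mm; cups, bell, bishop and knight in it standing (0.35 rad) (all of step 2 and linear speed of each of cap_a1, cap_a2, cap_b1, cap_b2, puller below 0.03 m/s and x of puller in the frame of caddy between -0.036 and 0.036 m and y of puller in the frame of caddy between -0.04 and 0.04 m and z of puller in the frame of caddy below 0.016 m and angle between puller's own z axis and vertical below 0.2 rad and horizontal distance between each of marker0, marker1, marker2, marker3, marker4, marker5 and caddy below 0.09 m and height (world z) of each of marker0, marker1, marker2, marker3, marker4, marker5 below 0.05 m and value of joint drawer above 0.209 m and angle between each of cups0, cups1, bell, bishop, knight's own z axis and vertical below 0.35 rad); the robot touches nothing.
It fails at once if the fingers touch a cap that is still on its stem ((contact force between the fingers and cap_a1 above 0.5 N and horizontal distance between cap_a1 and clock_a below 0.075 m and height (world z) of cap_a1 between 0.05 and 0.062 m) or (contact force between the fingers and cap_a2 above 0.5 N and horizontal distance between cap_a2 and clock_a below 0.075 m and height (world z) of cap_a2 between 0.05 and 0.062 m) or (contact force between the fingers and cap_b1 above 0.5 N and horizontal distance between cap_b1 and clock_b below 0.075 m and height (world z) of cap_b1 between 0.05 and 0.062 m) or (contact force between the fingers and cap_b2 above 0.5 N and horizontal distance between cap_b2 and clock_b below 0.075 m and height (world z) of cap_b2 between 0.05 and 0.062 m)).
It fails at once if a marker is pressed harder than 20 N by the puller or the robot (contact force between any of puller, the arm and marker0 above 20 N or contact force between any of puller, the arm and marker1 above 20 N or contact force between any of puller, the arm and marker2 above 20 N or contact force between any of puller, the arm and marker3 above 20 N or contact force between any of puller, the arm and marker4 above 20 N or contact force between any of puller, the arm and marker5 above 20 N).
It fails at once if the bishop, the knight, the bell or a stack of cups in the drawer is knocked over (angle between any of cups0, cups1, bell, bishop, knight's own z axis and vertical above 0.6 rad).
Of cap_a1, cap_a2, cap_b1, cap_b2 only 3 to 4 are there at a start; the rules pass over those that are not, and their reading is None.
At some moment in a run one of cap_a1, cap_a2, cap_b1, cap_b2 may be knocked a few centimetres aside while the robot is not near it.
Once in a run the grip may slacken for a moment while it holds something.
It also fails if it takes over 210 s, if anything falls off the work surface, if the arm or the gripper's body presses on something with over 40 N, if the wrist force passes 120 N, or if a joint passes its speed limit or range.

## Working session

There is one attempt and no reset: what is moved stays moved. The work goes in short steps, Python scripts to look and compute and a tool call to move; the robot and the scene stay as the last step left them, time stands still between calls to the robot, and variables do not carry over. Pictures are saved under pics/ and viewed, at most 17 in all, crops included, and the job is handed in when it is done.

Besides the shell and the picture viewer there is one more tool, called after "Call:" by a JSON object that holds its "op" and its "data", one argument or row to a line. arm_command: Moves the arm, as the interface text tells. Its arguments: {"type":"object","properties":{"slide":{"type":"array"},"spin":{"type":"array"},"grip":{"type":"array"}},"required":["slide","spin","grip"]}

```bash
mkdir -p pics
cat > h.py <<'E'
import numpy as np, cv2
from cell import get_obs, capture, calibration, close_job, grip_point_offset
from scipy.spatial.transform import Rotation as Ro
def cam(n):
    c=calibration(n)
    if 'world_from_camera' in c: return c,np.array(c['world_from_camera'])
    o=get_obs(); T=np.eye(4); T[:3,:3]=Ro.from_euler('xyz',o['tcp_rot']).as_matrix(); T[:3,3]=o['eef_pos']
    return c,T@np.array(c['hand_eye'])
def snap(n,f):
    c=cam(n); im=capture(n); cv2.imwrite('pics/'+f+'.png',im[:,:,::-1]); np.savez('pics/'+f+'.npz',im=im,fx=c[0]['fx'],fy=c[0]['fy'],cx=c[0]['cx'],cy=c[0]['cy'],T=c[1]); return im
class V:
    def __init__(s,f):
        d=np.load('pics/'+f+'.npz'); s.im=d['im']; s.k=[float(d[k]) for k in('fx','fy','cx','cy')]; s.T=d['T']
    def ray(s,u,v):
        fx,fy,cx,cy=s.k; return s.T[:3,3],s.T[:3,:3]@np.array([(u-cx)/fx,(v-cy)/fy,1])
    def pt(s,u,v,z):
        o,d=s.ray(u,v); return o+d*(z-o[2])/d[2]
    def px(s,p):
        fx,fy,cx,cy=s.k; q=s.T[:3,:3].T@(np.array(p)-s.T[:3,3]); return np.array([fx*q[0]/q[2]+cx,fy*q[1]/q[2]+cy])
E
python3 - <<'E'
from h import *
print(get_obs(),grip_point_offset)
for n in('scene','top','wrist'):
    snap(n,n+'0'); print(n,V(n+'0').k,np.round(V(n+'0').T,3).tolist())
E
```

```text
{'time_s': 0.0, 'joint_pos': array([-1.39067443,  0.70708622, -0.02760699,  1.48498331,  0.02197033,
        0.95089243, -0.07552398]), 'joint_velocities': array([ 0.00118523,  0.00011371,  0.00012682, -0.00068098, -0.00125925,
        0.00161224,  0.00042816]), 'joint_torque': array([-3.23766044e-04, -8.83230257e+01,  1.23453196e+00, -2.36164212e+01,
        1.69896218e-02,  6.64088715e-03,  8.44290355e-06]), 'eef_pos': array([0.12644607, 0.56066289, 0.23084087]), 'tcp_rot': array([-3.14052479e+00,  1.61419639e-05,  2.91972175e+00]), 'wrist_force': array([-0.21070254,  0.33183093, -0.83884739]), 'ft_torque': array([ 0.00412912, -0.01880879,  0.02692335]), 'finger_force': 0.0, 'width': 0.9992400606560006} 0.0187
scene [399.9673734171741, 399.9673734171741, 280.32414519832497, 206.02318316232487] [[-0.789, 0.37, -0.491, 1.036], [0.615, 0.453, -0.646, 0.661], [-0.017, -0.811, -0.585, 0.687], [0.0, 0.0, 0.0, 1.0]]
top [525.9891611292213, 525.9891611292213, 283.50587678878287, 202.4024482585818] [[-0.008, -0.983, 0.181, 0.279], [-1.0, 0.01, 0.007, 0.014], [-0.009, -0.181, -0.983, 1.548], [0.0, 0.0, 0.0, 1.0]]
wrist [369.89310570882964, 369.89310570882964, 286.0352985030323, 206.2600713958894] [[0.221, 0.928, 0.3, 0.05], [0.975, -0.21, -0.069, 0.579], [-0.001, 0.308, -0.951, 0.373], [0.0, 0.0, 0.0, 1.0]]
```

View pics/top0.png

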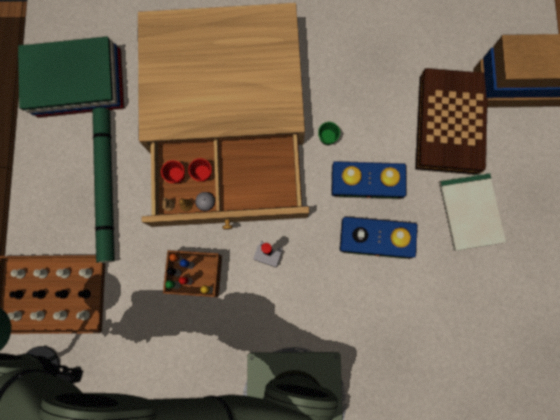

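View pics/scene0.png

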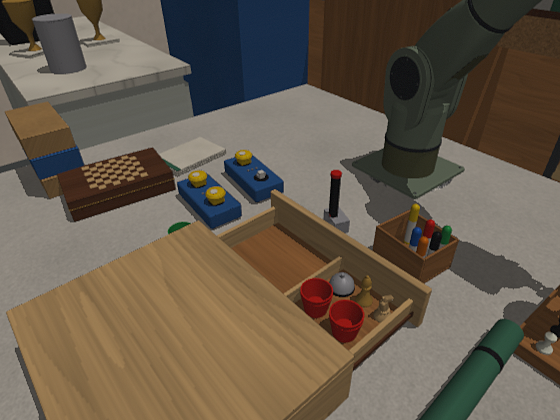

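The top view shows clock 1 at about (369,180) with caps at (351,175) and (390,177). Clock 2 at (379,237) has one cap at (400,237), and its stem at (361,234) is bare. The puller is at (267,250) with its red pommel at (266,248), the caddy is at (193,273), and the empty bay is at (258,175). The scene view agrees.

Possible look-alikes:
- **Yellow:** marker cap at (205,290), against the yellow press caps.
- **Red tops:** the puller pommel at (266,248), the red markers, and the cups at (174,171) and (202,169).
- **Green cup:** (329,133), which isn't part of the job.

Next I'll measure positions and check the choice in a crop.

Run:
```python
from h import *
v=V('top0'); im=v.im; hsv=cv2.cvtColor(im,cv2.COLOR_RGB2HSV)
def blobs(lo,hi,z,mn=30,vv=v):
    m=cv2.inRange(cv2.cvtColor(vv.im,cv2.COLOR_RGB2HSV),lo,hi)
    for c in cv2.findContours(m,cv2.RETR_EXTERNAL,cv2.CHAIN_APPROX_NONE)[0]:
        if cv2.contourArea(c)<mn: continue
        r=cv2.minAreaRect(c); M=cv2.moments(c); u=(M['m10']/M['m00'],M['m01']/M['m00'])
        print(np.round(u,1),cv2.contourArea(c),np.round(r[1],1),'->',np.round(vv.pt(*u,z),4), 'box',[np.round(vv.pt(*b,z)[:2],3).tolist() for b in cv2.boxPoints(r)])
print('yellow');blobs((18,130,80),(35,255,255),.088)
print('blue');blobs((100,120,30),(125,255,255),.052,800)
print('red');blobs((0,180,80),(6,255,255),.175,20)
a=im[210:310,150:310]; cv2.imwrite('pics/crop0.png',cv2.resize(a,None,fx=5,fy=5,interpolation=cv2.INTER_CUBIC)[:,:,::-1])
```

```text
yellow
[203.5 289.3] 38.5 [7. 7.] -> [0.3082 0.2461 0.088 ] box [[0.317, 0.256], [0.317, 0.237], [0.298, 0.236], [0.298, 0.255]]
[400.2 237. ] 261.5 [18. 18.] -> [ 0.4471 -0.2993  0.088 ] box [[0.473, -0.275], [0.472, -0.325], [0.422, -0.322], [0.422, -0.273]]
[389.8 176.5] 245.5 [17. 18.] -> [ 0.6201 -0.2781  0.088 ] box [[0.645, -0.254], [0.645, -0.305], [0.595, -0.303], [0.596, -0.252]]
[351.4 175.3] 243.5 [17. 18.] -> [ 0.6248 -0.1693  0.088 ] box [[0.649, -0.143], [0.649, -0.195], [0.599, -0.193], [0.6, -0.142]]
blue
[378.4 237. ] 2416.0 [75.2 34. ] -> [ 0.4519 -0.2451  0.052 ] box [[0.414, -0.133], [0.511, -0.145], [0.49, -0.358], [0.393, -0.344]]
[369.  179.1] 2272.0 [73.1 32.7] -> [ 0.6213 -0.2245  0.052 ] box [[0.577, -0.115], [0.675, -0.121], [0.666, -0.334], [0.568, -0.326]]
[510.3  83.5] 816.5 [47.  73.8] -> [ 0.9114 -0.6599  0.052 ] box [[1.023, -0.592], [1.024, -0.815], [0.873, -0.802], [0.872, -0.582]]
red
[181.5 280.2] 33.5 [7.1 6.4] -> [0.33   0.2896 0.175 ] box [[0.331, 0.301], [0.342, 0.29], [0.329, 0.277], [0.318, 0.288]]
[266.3 248.1] 58.5 [9.9 7.8] -> [0.4112 0.07   0.175 ] box [[0.414, 0.086], [0.429, 0.072], [0.41, 0.054], [0.396, 0.068]]
[172.2 171.1] 410.5 [22. 24.] -> [0.6206 0.3224 0.175 ] box [[0.652, 0.356], [0.651, 0.292], [0.59, 0.29], [0.591, 0.354]]
[199.6 169.4] 412.5 [22.6 23.3] -> [0.6248 0.2489 0.175 ] box [[0.625, 0.292], [0.67, 0.249], [0.625, 0.205], [0.58, 0.248]]
```

View pics/crop0.png

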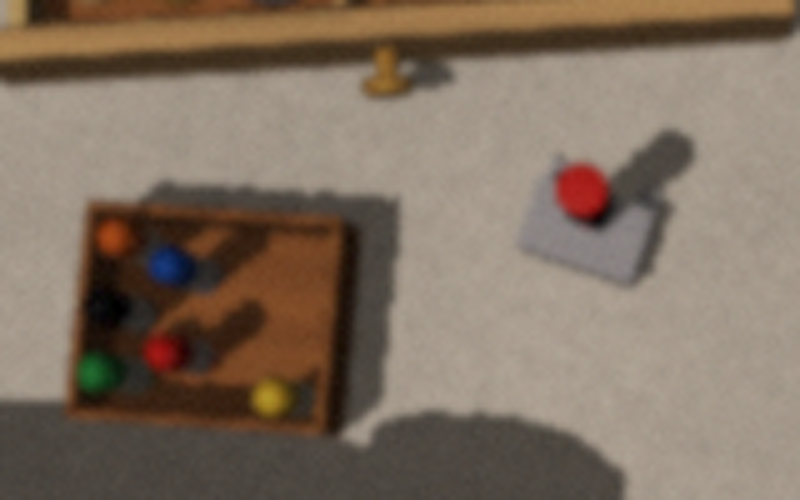

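The crop shows the puller's bridge at about (590,230) with a toe sticking out at (560,160), so its mouth faces +x and its yaw is about -20°. The caddy has orange, black and green along its left wall, then blue, red and yellow, with its right half mostly free. I'm moving above the puller to look from close up.

Call:
{"op": "arm_command", "data": {
  "slide": [
    [0,0,-40],
    [-40,-22,-70],
    [-80,-44,-70],
    [-120,-66,-70],
    [-160,-88,-70],
    [-200,-110,-70],
    [-239,-132,-70],
    [-257,-170,-70],
    [-275,-208,-70],
    [-293,-246,-70],
    [-311,-284,-70],
    [-328,-323,-70]
  ],
  "spin": [8,16,24,32,40,48,56,64,72,80,88,96],
  "grip": [1,1,1,1,1,1,1,1,1,1,1,1]
}}

```text
time_s: 1.35
eef_pos: [0.3754, 0.1721, 0.3013]
tcp_rot: [3.142, -0.0, 1.239]
wrist_force: [0.9, -0.5, 0.3]
width: 0.999
finger_force: 0.0
```

```bash
cat >> h.py <<'E'
def go(p=None,yaw=None):
    "slide (mm) and spin (deg) from the present pose to tool point p [m], world yaw deg, tool down"
    o=get_obs(); R=Ro.from_euler('xyz',o['tcp_rot']).as_matrix()
    print('t',round(o['time_s'],1),'tcp',np.round(o['eef_pos'],4),'yaw',round(np.degrees(o['tcp_rot'][2]),2),'F',np.round(o['wrist_force'],1),'w',round(o['width'],3),'ff',round(o['finger_force'],1))
    if p is not None: print(' slide',np.round(R.T@(np.array(p)-o['eef_pos'])*1000,1),'spin',None if yaw is None else round((np.degrees(o['tcp_rot'][2])-yaw+180)%360-180,2))
E
python3 -c "
from h import *
go([.40,.05,.30],70)"
```

```text
t 1.4 tcp [0.3754 0.1721 0.3013] yaw 70.97 F [ 0.9 -0.5  0.3] w 0.999 ff 0.0
 slide [-107.4   63.1    1.3] spin 0.97
```

Call:
{"op": "arm_command", "data": {
  "slide": [
    [-40,22,0],
    [-75,45,0],
    [-107,63,0],
    [-107,63,0]
  ],
  "spin": [0,0,1,1],
  "grip": [1,1,1,1]
}}

```text
time_s: 1.75
eef_pos: [0.4012, 0.048, 0.3016]
tcp_rot: [3.141, 0.001, 1.22]
wrist_force: [-0.2, 0.4, -0.7]
width: 0.999
finger_force: 0.0
```

```bash
python3 -c "
from h import *
go()
snap('wrist','w1')"
```

```text
t 1.8 tcp [0.4012 0.048  0.3016] yaw 69.91 F [-0.2  0.4 -0.7] w 0.999 ff 0.0
```

View pics/w1.png

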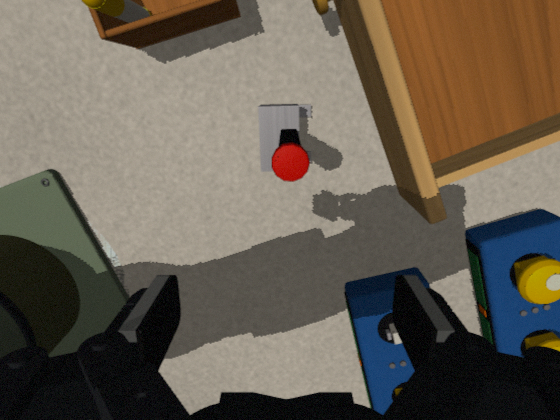

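The wrist view shows the pommel at (290,162), the bridge's left edge running from (260,105) to (262,171), and a toe tip at (312,105). The mouth points right in the image (+tool y) and the puller is square to the tool. I'll work out the grip pose.

Run:
```python
from h import *
v=V('w1'); hsv=cv2.cvtColor(v.im,cv2.COLOR_RGB2HSV)
m=cv2.inRange(hsv,(0,180,80),(6,255,255))|cv2.inRange(hsv,(174,180,80),(180,255,255))
c=max(cv2.findContours(m[:250],0,1)[0],key=cv2.contourArea); (u,r)=cv2.minEnclosingCircle(c)
print(u,r,v.pt(*u,.172), 2*r/369.9*(v.T[2,3]-.172))
g=(hsv[:,:,1]<40)&(hsv[:,:,2]>90); g[:95]=0;g[185:]=0;g[:,:245]=0;g[:,330:]=0
# bluish grey: print edge of bridge
for row in range(105,175,8):
    print(row,[tuple(int(x) for x in v.im[row,k]) for k in range(254,268,2)])
a,b=v.pt(260,106,.041),v.pt(262,170,.041); print(a,b,np.degrees(np.arctan2(*(a-b)[[1,0]]))-90, np.linalg.norm(a-b))
print(v.pt(260,104,.041),v.pt(298,104,.041),v.pt(312,105,.005))
go()
```

```text
(290.11004638671875, 161.5308837890625) 18.917938232421875 [0.41380993 0.07188228 0.172     ] 0.02773911012620804
105 [(163, 157, 143), (165, 158, 145), (162, 155, 141), (94, 93, 89), (69, 69, 71), (72, 73, 73), (74, 73, 72)]
113 [(166, 156, 143), (162, 154, 138), (152, 148, 142), (151, 147, 145), (146, 143, 142), (144, 141, 141), (147, 144, 143)]
121 [(164, 157, 142), (163, 157, 142), (156, 148, 139), (148, 143, 143), (145, 141, 141), (143, 139, 140), (141, 136, 136)]
129 [(160, 155, 140), (164, 156, 142), (163, 155, 146), (143, 143, 142), (145, 144, 141), (142, 139, 138), (143, 139, 139)]
137 [(166, 156, 142), (169, 160, 146), (166, 159, 143), (146, 143, 141), (144, 142, 140), (140, 136, 137), (142, 137, 138)]
145 [(162, 153, 140), (162, 155, 143), (171, 160, 148), (150, 144, 141), (142, 137, 136), (139, 134, 134), (141, 137, 136)]
153 [(174, 165, 151), (172, 164, 148), (168, 158, 145), (146, 141, 136), (140, 137, 137), (136, 132, 132), (136, 134, 133)]
161 [(170, 160, 147), (173, 165, 149), (169, 161, 148), (153, 147, 139), (138, 135, 133), (139, 136, 136), (138, 136, 134)]
169 [(165, 158, 143), (164, 156, 142), (168, 159, 147), (158, 151, 141), (137, 136, 134), (135, 131, 131), (135, 133, 131)]
[0.39692568 0.11364839 0.041     ] [0.3740211  0.04907851 0.041     ] -19.53089595685995 0.06851196303623662
[0.39766499 0.11553649 0.041     ] [0.43508775 0.10181007 0.041     ] [0.45030227 0.09337365 0.005     ]
t 1.8 tcp [0.4009 0.0504 0.3014] yaw 70.07 F [-0.3  0.2 -0. ] w 0.999 ff 0.0
```

```bash
python3 -c "
from h import *
go([.4145,.0715,.124],70.4)"
```

```text
t 1.8 tcp [0.4009 0.0504 0.3014] yaw 70.07 F [-0.3  0.2 -0. ] w 0.999 ff 0.0
 slide [ 24.6   5.5 177.4] spin -0.33
```

Call:
{"op": "arm_command", "data": {
  "slide": [
    [15,3,0],
    [24.5,5.5,20],
    [24.5,5.5,60],
    [24.5,5.5,100],
    [24.5,5.5,130],
    [24.5,5.5,155],
    [24.5,5.5,170],
    [24.5,5.5,177.5],
    [24.5,5.5,177.5],
    [24.5,5.5,177.5]
  ],
  "spin": [0,0,0,0,0,0,0,0,0,0],
  "grip": [1,1,1,1,1,1,1,1,1,1]
}}

```text
time_s: 2.8
eef_pos: [0.4144, 0.0739, 0.1242]
tcp_rot: [3.141, -0.0, 1.228]
wrist_force: [0.2, 0.4, 0.1]
width: 0.996
finger_force: 0.0
```

Call:
{"op": "arm_command", "data": {
  "slide": [
    [0,0,0],
    [0,0,0],
    [0,0,0],
    [0,0,0],
    [0,0,0],
    [0,0,0],
    [0,0,0],
    [0,0,0],
    [0,0,0],
    [0,0,0]
  ],
  "spin": [0,0,0,0,0,0,0,0,0,0],
  "grip": [-1,-1,-1,-1,-1,-1,-1,-1,-1,-1]
}}

```text
time_s: 3.8
eef_pos: [0.4143, 0.0733, 0.124]
tcp_rot: [3.141, -0.0, 1.227]
wrist_force: [-1.6, 0.1, 6.7]
width: 0.279
finger_force: 52.9
```

Call:
{"op": "arm_command", "data": {
  "slide": [
    [0,0,-10],
    [0,0,-40],
    [0,0,-70],
    [0,0,-90],
    [0,0,-90]
  ],
  "spin": [0,0,0,0,0],
  "grip": [-1,-1,-1,-1,-1]
}}

```text
time_s: 4.3
eef_pos: [0.4148, 0.0735, 0.2156]
tcp_rot: [3.139, -0.002, 1.227]
wrist_force: [-0.1, 0.8, -2.6]
width: 0.281
finger_force: 53.7
```

```bash
python3 -c "
from h import *
go([.380,-.303,.215],84.3)
snap('wrist','w2')"
```

```text
t 4.3 tcp [0.4148 0.0735 0.2156] yaw 70.31 F [-0.1  0.8 -2.6] w 0.281 ff 53.7
 slide [-3.662e+02  9.410e+01  2.000e-01] spin -13.99
```

View pics/w2.png

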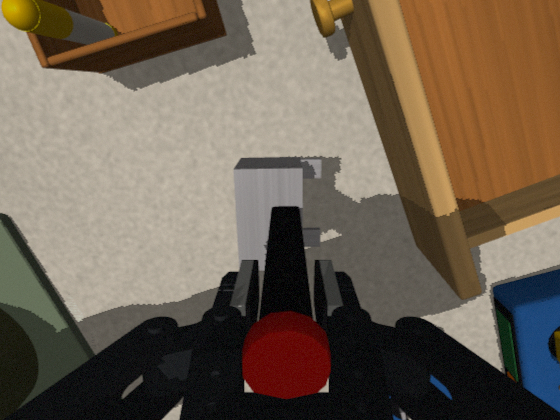

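The grip holds: the bridge is at (235-303, 158-265) and two toe tips show at (321,160-178) and (320,228-246). Next is the puller's pose in the tool frame.

Run:
```python
from h import *
v=V('w2'); o=get_obs(); R=Ro.from_euler('xyz',o['tcp_rot']).as_matrix(); p=np.array(o['eef_pos'])
zu=p[2]-.124
g=cv2.cvtColor(v.im,cv2.COLOR_RGB2GRAY)
for r in (165,170,175,232,237,242): print(r,[int(x) for x in g[r,300:330:2]])
for cc in (309,313,317): print(cc,[int(x) for x in g[152:190:2,cc]],'|',[int(x) for x in g[220:256:2,cc]])
def tl(u,w,z): print((u,w),np.round(R.T@(v.pt(u,w,z)-p)*1000,1))
tl(321,160,zu+.005);tl(322,178,zu+.005);tl(319,228,zu+.005);tl(320,246,zu+.005)
tl(235,168,zu+.041);tl(238,268,zu+.041);tl(303,168,zu+.041)
tl(287,365,zu+.175)
```

```text
165 [66, 73, 71, 79, 77, 107, 115, 141, 145, 143, 138, 93, 93, 94, 90]
170 [147, 120, 78, 81, 79, 76, 79, 116, 148, 150, 140, 92, 93, 90, 91]
175 [147, 122, 79, 75, 78, 79, 77, 117, 141, 146, 132, 96, 94, 91, 94]
232 [2, 55, 74, 76, 79, 77, 77, 78, 75, 81, 89, 144, 105, 116, 169]
237 [17, 28, 76, 77, 77, 75, 77, 75, 75, 76, 140, 171, 174, 172, 160]
242 [4, 4, 64, 74, 77, 77, 75, 74, 76, 77, 93, 91, 89, 92, 94]
309 [176, 177, 137, 83, 148, 149, 116, 74, 76, 80, 79, 75, 74, 81, 98, 97, 96, 95, 89] | [98, 92, 92, 91, 52, 74, 82, 75, 76, 75, 79, 77, 77, 97, 89, 90, 95, 97]
313 [177, 179, 138, 82, 149, 148, 145, 134, 104, 81, 78, 79, 73, 82, 95, 91, 94, 93, 96] | [91, 89, 91, 92, 57, 80, 77, 75, 76, 76, 78, 78, 79, 78, 92, 89, 90, 93]
317 [179, 175, 158, 86, 147, 147, 145, 140, 140, 147, 145, 147, 144, 109, 93, 90, 91, 93, 90] | [91, 94, 94, 93, 51, 79, 79, 77, 76, 76, 78, 75, 77, 78, 96, 90, 87, 89]
(321, 160) [ 29.9  26.1 119.1]
(322, 178) [ 16.7  27.2 119.1]
(319, 228) [-22.2  26.  119. ]
(320, 246) [-37.1  27.2 119. ]
(235, 168) [ 31.8 -30.7  83. ]
(238, 268) [-37.2 -31.6  82.9]
(303, 168) [31.7 11.6 83. ]
(287, 365) [ -0.7   1.1 -51. ]
```

Call:
{"op": "arm_command", "data": {
  "slide": [
    [-20,4,0],
    [-60,12,0],
    [-100,20,0],
    [-140,28,0],
    [-180,36,0],
    [-220,44,0],
    [-260,52,0],
    [-300,60,0],
    [-335,68,0],
    [-361,73,0],
    [-361,73,0]
  ],
  "spin": [0,-2,-4,-6,-8,-10,-12,-14,-14,-14,-14],
  "grip": [-1,-1,-1,-1,-1,-1,-1,-1,-1,-1,-1]
}}

```text
time_s: 5.45
eef_pos: [0.3597, -0.2941, 0.2126]
tcp_rot: [-3.14, 0.0, 1.467]
wrist_force: [-0.7, 0.6, -3.0]
width: 0.28
finger_force: 54.7
```

```bash
python3 -c "
from h import *
go()
snap('wrist','w3')"
```

```text
t 5.5 tcp [ 0.3597 -0.2941  0.2126] yaw 84.04 F [-0.7  0.6 -3. ] w 0.28 ff 54.7
```

View pics/w3.png

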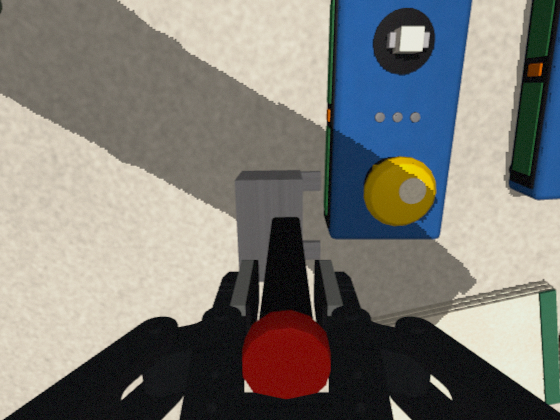

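The cap on clock 2 is at (400,191) and its bare stem at (410,40). The puller has swung about 4° in the grip, with its toes 12 px lower than before. I'll press its toes on the bare counter to level it, and travel more gently from here.

Call:
{"op": "arm_command", "data": {
  "slide": [
    [0,-8,5],
    [0,-15,20],
    [0,-15,45],
    [0,-15,65],
    [0,-15,78],
    [0,-15,83],
    [0,-15,86],
    [0,-15,88],
    [0,-15,89.5],
    [0,-15,89.5],
    [0,-15,89.5]
  ],
  "spin": [0,0,0,0,0,0,0,0,0,0,0],
  "grip": [-1,-1,-1,-1,-1,-1,-1,-1,-1,-1,-1]
}}

```text
time_s: 6.6
eef_pos: [0.3463, -0.2897, 0.1246]
tcp_rot: [3.141, 0.0, 1.471]
wrist_force: [0.1, 0.0, -2.4]
width: 0.276
finger_force: 54.8
```

```bash
cat >> h.py <<'E'
def toes(f,dz=.124):
    "puller outline in tool frame from wrist view f: rows of outer edges at toe tip column"
    v=V(f)
    o=v
E
python3 -c "
from h import *
go()
snap('wrist','w4')
v=V('w4'); g=cv2.cvtColor(v.im,cv2.COLOR_RGB2GRAY)
cv2.imwrite('pics/c4.png',cv2.resize(v.im[140:290,220:420],None,fx=4,fy=4,interpolation=2)[:,:,::-1])"
```

```text
t 6.6 tcp [ 0.3463 -0.2897  0.1246] yaw 84.29 F [ 0.1  0.  -2.4] w 0.276 ff 54.8
```

View pics/c4.png

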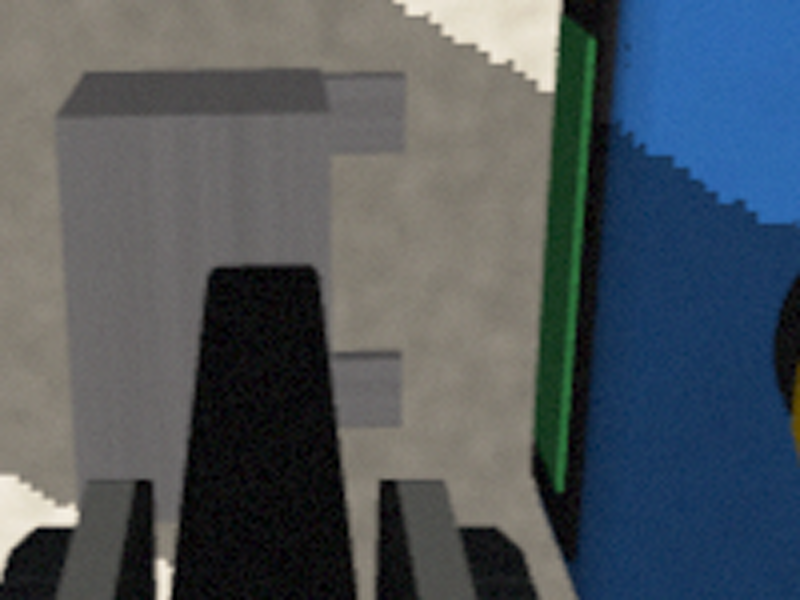

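The crop shows the toes back at rows 158-178 and 228-246 in the full frame, the same as right after the grasp, so the puller is level again. I'm raising it to hooking height and measuring the cap from there.

Call:
{"op": "arm_command", "data": {
  "slide": [
    [0,0,-8],
    [0,0,-20],
    [0,0,-34],
    [0,0,-46],
    [0,0,-54],
    [0,0,-58],
    [0,0,-58],
    [0,0,-58]
  ],
  "spin": [0,0,0,0,0,0,0,0],
  "grip": [-1,-1,-1,-1,-1,-1,-1,-1]
}}

```text
time_s: 7.45
eef_pos: [0.3461, -0.2896, 0.1821]
tcp_rot: [-3.141, -0.0, 1.471]
wrist_force: [0.7, -0.4, -2.2]
width: 0.276
finger_force: 54.8
```

```bash
sed -i '/^def toes/,$d' h.py
cat >> h.py <<'E'
def capfit(f,box,ztop=.088):
    "cap head from wrist view f: ellipse of the yellow blob in box, in tool mm; head edge seen mostly at the top rim"
    v=V(f); o=get_obs(); R=Ro.from_euler('xyz',o['tcp_rot']).as_matrix(); p=np.array(o['eef_pos'])
    m=cv2.inRange(cv2.cvtColor(v.im,cv2.COLOR_RGB2HSV),(15,110,40),(38,255,255)); k=np.zeros_like(m); k[box[1]:box[3],box[0]:box[2]]=1; m*=k
    c=max(cv2.findContours(m,0,1)[0],key=cv2.contourArea); h=cv2.convexHull(c)[:,0]
    # fit against both rims: silhouette of disc = hull of top (z) and bottom circle; least squares on centre
    from scipy.optimize import least_squares
    t=np.linspace(0,2*np.pi,90,endpoint=False)
    (cx,cy),_=cv2.minEnclosingCircle(c); x0=v.pt(cx,cy,ztop)[:2]
    def sil(x):
        q=np.array([v.px([x[0]+.028*np.cos(a),x[1]+.028*np.sin(a),z]) for z in(ztop,ztop-.016) for a in t])
        return cv2.moments(cv2.convexHull(q.astype(np.float32)))
    M=cv2.moments(c); U=np.array([M['m10'],M['m01']])/M['m00']
    def e(x):
        s=sil(x); return np.array([s['m10'],s['m01']])/s['m00']-U
    s=least_squares(e,x0,diff_step=1e-4).x
    print('px',np.round(U,1),'area',M['m00'],sil(s)['m00'],'cap world',np.round(s,4),'tool mm',np.round((R.T@(np.r_[s,ztop-.034]-p))*1000,1)); return s
def toept(f,pts,dz):
    v=V(f); o=get_obs(); R=Ro.from_euler('xyz',o['tcp_rot']).as_matrix(); p=np.array(o['eef_pos'])
    for u in pts: print(u,np.round(R.T@(v.pt(*u,p[2]-dz)-p)*1000,1))
E
python3 -c "
from h import *
go()
snap('wrist','w5')
capfit('w5',(330,100,560,300))
toept('w5',[(321,158.5),(321,178),(320,227.5),(320,246.5)],.119)
v=V('w5');cv2.imwrite('pics/c5.png',cv2.resize(v.im[130:280,230:430],None,fx=4,fy=4,interpolation=2)[:,:,::-1])"
```

```text
t 7.5 tcp [ 0.3461 -0.2896  0.1821] yaw 84.29 F [ 0.7 -0.4 -2.2] w 0.276 ff 54.8
px [430.7 206.8] area 4744.5 5831.3537357416935 cap world [ 0.4456 -0.2995] tool mm [ -0.  100.  127.9]
(321, 158.5) [ 30.9  25.6 119. ]
(321, 178) [ 16.6  26.  119. ]
(320, 227.5) [-21.7  26.3 119. ]
(320, 246.5) [-37.3  26.8 119. ]
```

View pics/c5.png

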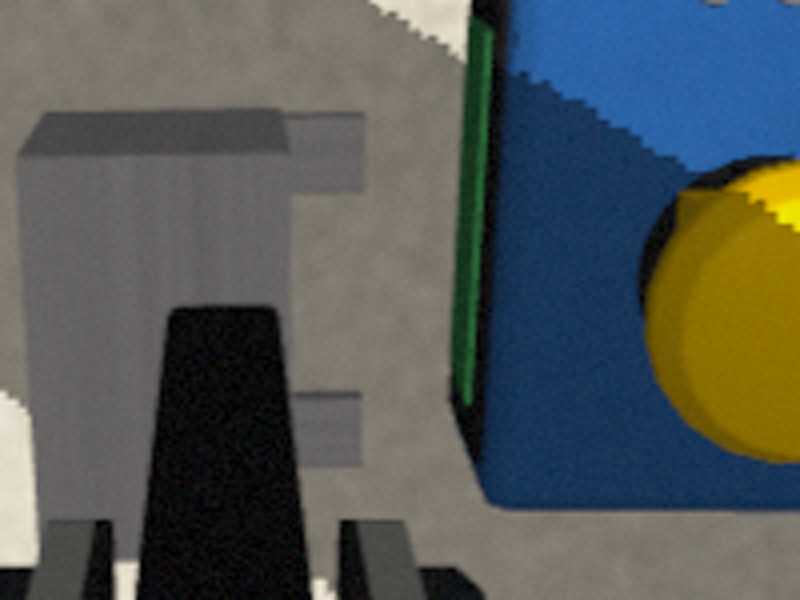

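The crop shows the toes unmoved and the cap head at about (430,207), with the clock's side edge near row 257. As a cross-check on the cap's centre, I'll work it out from the clock's edges too.

```bash
python3 -c "
from h import *
v=V('w5'); hsv=cv2.cvtColor(v.im,cv2.COLOR_RGB2HSV)
m=cv2.inRange(hsv,(100,120,20),(125,255,255))
print('bottom edge',[ (c,int(np.nonzero(m[:,c])[0].max())) for c in (365,380,395,410,430,450,460)])
print('left edge',[ (r,int(np.nonzero(m[r,300:])[0].min())+300) for r in (150,170,190,210,230,245)])
print('right edge',[ (r,int(np.nonzero(m[r,300:])[0].max())+300) for r in (130,170,210,240)])
y=cv2.inRange(hsv,(15,110,40),(38,255,255)); y[:,:340]=0; y[300:]=0
c=max(cv2.findContours(y,0,1)[0],key=cv2.contourArea); print(cv2.boundingRect(c),cv2.minEnclosingCircle(c),cv2.fitEllipse(c))
toept('w5',[(380,257.5),(430,257.5),(352,230),(352,200)],.182-.052)
"
```

```text
bottom edge [(365, 256), (380, 401), (395, 256), (410, 404), (430, 417), (450, 256), (460, 256)]
left edge [(150, 356), (170, 354), (190, 353), (210, 352), (230, 350), (245, 349)]
right edge [(130, 554), (170, 484), (210, 477), (240, 472)]
(391, 170, 81, 76) ((430.62774658203125, 205.48898315429688), 41.25518035888672) ((430.6532287597656, 206.73646545410156), (74.86490631103516, 81.01251983642578), 70.6340560913086)
(380, 257.5) [-52.   76.6 129.9]
(430, 257.5) [-52.  117.  129.9]
(352, 230) [-28.1  52.7 130. ]
(352, 200) [ -3.4  51.4 130. ]
```

Call:
{"op": "arm_command", "data": {
  "slide": [
    [3.3,5,0],
    [3.3,15,0],
    [3.3,30,0],
    [3.3,45,0],
    [3.3,58,0],
    [3.3,70,0],
    [3.3,80,0],
    [3.3,88,0],
    [3.3,94,0],
    [3.3,98,0],
    [3.3,99,0],
    [3.3,99,0]
  ],
  "spin": [0,0,0,0,0,0,0,0,0,0,0,0],
  "grip": [-1,-1,-1,-1,-1,-1,-1,-1,-1,-1,-1,-1]
}}

```text
time_s: 8.7
eef_pos: [0.4449, -0.2963, 0.1823]
tcp_rot: [-3.141, 0.0, 1.471]
wrist_force: [-0.2, -0.1, -2.3]
width: 0.28
finger_force: 54.8
```

```bash
python3 -c "
from h import *
go()
snap('wrist','w6')
v=V('w6');cv2.imwrite('pics/c6.png',cv2.resize(v.im[130:280,230:430],None,fx=4,fy=4,interpolation=2)[:,:,::-1])"
```

```text
t 8.7 tcp [ 0.4449 -0.2963  0.1823] yaw 84.28 F [-0.2 -0.1 -2.3] w 0.28 ff 54.8
```

View pics/c6.png

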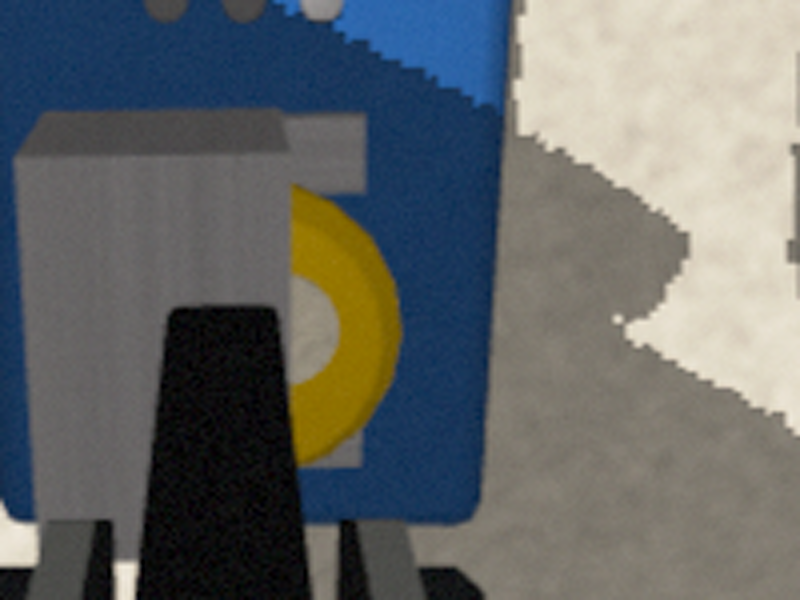

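The head is inside the stirrup with no side force, so I'll nudge in 2 mm and lift.

Call:
{"op": "arm_command", "data": {
  "slide": [
    [0,1,0],
    [0,2,-2],
    [0,2,-5],
    [0,2,-9],
    [0,2,-12],
    [0,2,-16],
    [0,2,-20],
    [0,2,-25],
    [0,2,-31],
    [0,2,-40],
    [0,2,-50],
    [0,2,-60]
  ],
  "spin": [0,0,0,0,0,0,0,0,0,0,0,0],
  "grip": [-1,-1,-1,-1,-1,-1,-1,-1,-1,-1,-1,-1]
}}

```text
time_s: 9.95
eef_pos: [0.4471, -0.2965, 0.2435]
tcp_rot: [3.141, 0.0, 1.471]
wrist_force: [0.6, -0.0, -2.2]
width: 0.276
finger_force: 54.8
```

```bash
python3 -c "
from h import *
go()
snap('wrist','w7');snap('scene','s7');snap('top','t7')
v=V('w7');w=V('s7')
b=cv2.resize(w.im[90:260,120:360],(565,400)); a=cv2.resize(v.im[110:290,200:440],(533,400))
cv2.imwrite('pics/c7.png',cv2.resize(np.hstack([a,b])[:,:,::-1],None,fx=.72,fy=.72))"
```

```text
t 9.9 tcp [ 0.4471 -0.2965  0.2435] yaw 84.29 F [ 0.6 -0.  -2.2] w 0.276 ff 54.8
```

View pics/c7.png

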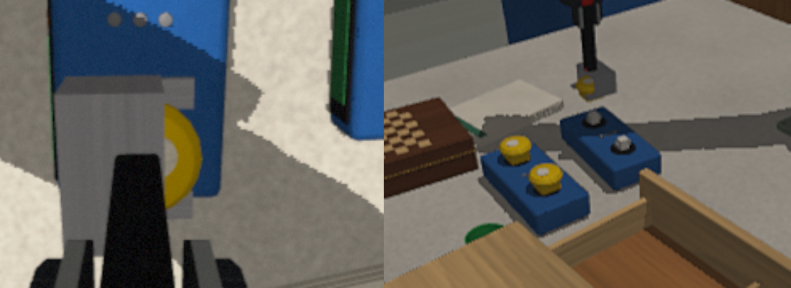

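The left half of the view shows the cap sitting on the toes, and the right half shows both stems of clock 2 bare, with caps left only on clock 1. Next I'll locate the bay numerically in the top view.

Run:
```python
from h import *
v=V('top0'); g=cv2.GaussianBlur(cv2.cvtColor(v.im,cv2.COLOR_RGB2GRAY),(1,5),0).astype(int)
for r in (160,185): print('row',r,'c208-226',g[r,208:226].tolist(),'c286-312',g[r,286:312].tolist())
for c in (160,235,285): print('col',c,'r125-148',g[125:148,c].tolist(),'r198-228',g[198:230,c].tolist())
```

```text
row 160 c208-226 [54, 50, 50, 49, 56, 71, 98, 126, 126, 94, 56, 37, 35, 36, 51, 69, 76, 78] c286-312 [79, 79, 80, 79, 79, 78, 79, 81, 99, 125, 136, 122, 87, 63, 67, 69, 74, 101, 137, 152, 155, 152, 152, 153, 153, 152]
row 185 c208-226 [82, 83, 83, 83, 83, 85, 93, 112, 128, 122, 85, 49, 39, 38, 45, 58, 75, 79] c286-312 [85, 87, 86, 87, 88, 88, 86, 86, 87, 91, 109, 131, 137, 119, 81, 68, 71, 73, 80, 107, 138, 153, 154, 154, 156, 156]
col 160 r125-148 [127, 124, 122, 123, 127, 130, 130, 128, 128, 129, 131, 129, 124, 113, 94, 70, 51, 39, 35, 33, 31, 32, 34] r198-228 [38, 38, 38, 39, 40, 40, 40, 39, 39, 38, 37, 36, 35, 36, 41, 52, 71, 94, 114, 127, 131, 125, 109, 85, 63, 53, 56, 74, 102, 130, 147, 154]
col 235 r125-148 [115, 115, 115, 115, 116, 117, 119, 118, 114, 105, 88, 66, 48, 41, 44, 54, 66, 73, 75, 75, 76, 76, 76] r198-228 [93, 92, 91, 91, 90, 90, 89, 88, 86, 83, 80, 80, 89, 106, 120, 126, 125, 116, 99, 78, 60, 52, 51, 54, 58, 63, 67, 73, 85, 106, 128, 143]
col 285 r125-148 [121, 122, 125, 127, 123, 116, 104, 86, 64, 46, 39, 41, 51, 62, 70, 73, 74, 74, 74, 75, 76, 78, 78] r198-228 [85, 84, 83, 82, 82, 82, 80, 78, 80, 92, 111, 125, 131, 130, 122, 103, 79, 61, 55, 63, 83, 111, 136, 151, 156, 157, 155, 154, 154, 154, 153, 152]
```

Run:
```python
from h import *
v=V('top0')
f=lambda u,w,z: v.pt(u,w,z)[:2]
d1,d2=f(217.2,160,.063),f(218.1,185,.063); w1,w2=f(293.8,160,.075),f(295.8,185,.075)
p1,p2=f(160,214.2,.11),f(285,207.2,.11); o1,o2=f(160,221,.11),f(285,213.5,.11); c1,c2=f(160,139.5,.125),f(285,132.7,.125)
ang=lambda a,b: np.degrees(np.arctan2(*(a-b)[::-1]))
print('div',d1,d2,ang(d1,d2),'wall',w1,w2,ang(w1,w2));print('front in',p1,p2,ang(p1,p2)-90,'out',o1,o2,ang(o1,o2)-90,'chest',c1,c2,ang(c1,c2)-90)
y=np.radians(np.mean([ang(p1,p2)-90,ang(o1,o2)-90,ang(c1,c2)-90,ang(d1,d2),ang(w1,w2)])); R=np.array([[np.cos(y),-np.sin(y)],[np.sin(y),np.cos(y)]])
L=lambda a:R.T@a
print('yaw',np.degrees(y)); bx=(L(p1)[0]+L(p2)[0])/2+.110; bx2=(L(c1)[0]+L(c2)[0])/2-.105
by=((L(d1)[1]+L(d2)[1])/2+(L(w1)[1]+L(w2)[1])/2)/2; print('bay width',(L(d1)[1]+L(d2)[1])/2-(L(w1)[1]+L(w2)[1])/2,'bx',bx,bx2,'by',by)
B=R@np.array([bx,by]); print('bay',B)
for q in [(.06,-.072),(.06,0),(.06,.072)]: print(q,R@np.array([bx+q[0],by+q[1]]))
```

```text
div [0.68050806 0.21714044] [0.6058616  0.21344583] 2.8335347391205787 wall [ 0.67491674 -0.00608313] [ 0.60095743 -0.01093661] 3.754573674814389
front in [0.51427701 0.36728021] [0.53059559 0.02041012] 2.6935058037870903 out [0.49521535 0.36662505] [0.51289004 0.02056567] 2.923792775316983 chest [0.72510066 0.37092726] [0.74117548 0.01847258] 2.6113473531432447
yaw 2.963350869236457
bay width 0.22323244667342168 bx 0.6417589465702672 0.6372231567778943 by 0.0701381847254981
bay [0.63727485 0.10322152]
(0.06, -0.072) [0.70091681 0.03441963]
(0.06, 0) [0.69719461 0.10632335]
(0.06, 0.072) [0.69347242 0.17822707]
```

Bay: origin about (0.637, 0.103), yaw 3°, width 223 mm, which matches the stated size. I'm carrying cap 1 gently to bay (45, +72).

Call:
{"op": "arm_command", "data": {
  "slide": [
    [4.7,1.7,-2],
    [14,5.2,-6],
    [28,10.3,-10],
    [47,17.2,-14],
    [70,25.8,-17],
    [94,34.5,-17],
    [122,44.8,-17],
    [150,55,-17],
    [178,65.5,-17],
    [207,75.8,-17],
    [235,86,-17],
    [263,96.5,-17]
  ],
  "spin": [0,0,0,0,0,0,0,0,0,0,0,0],
  "grip": [-1,-1,-1,-1,-1,-1,-1,-1,-1,-1,-1,-1]
}}

```text
time_s: 11.3
eef_pos: [0.5696, -0.042, 0.2594]
tcp_rot: [-3.141, -0.0, 1.472]
wrist_force: [-0.5, -1.0, -2.2]
width: 0.282
finger_force: 55.2
```

Call:
{"op": "arm_command", "data": {
  "slide": [
    [28,10.3,0],
    [56,20.7,0],
    [84.5,31,0],
    [113,41.3,0],
    [136,50,0],
    [160,58.6,0],
    [178,65.5,0],
    [195,71.7,0],
    [209.5,76.8,0],
    [221.5,81.3,0],
    [230,84.4,0],
    [234.5,86.1,0]
  ],
  "spin": [-0.5,-1,-2,-3,-4,-5,-6,-7,-8,-8.5,-8.7,-8.7],
  "grip": [-1,-1,-1,-1,-1,-1,-1,-1,-1,-1,-1,-1]
}}

```text
time_s: 12.5
eef_pos: [0.6779, 0.1822, 0.2589]
tcp_rot: [-3.141, -0.0, 1.624]
wrist_force: [-1.3, -0.2, -2.3]
width: 0.277
finger_force: 54.7
```

```bash
python3 -c "
from h import *
go([.6783,.1804,.160],93)
snap('wrist','w8'); v=V('w8')
hsv=cv2.cvtColor(v.im,cv2.COLOR_RGB2HSV); m=cv2.inRange(hsv,(18,150,60),(32,255,255)); m[260:]=0
c=max(cv2.findContours(m,0,1)[0],key=cv2.contourArea); print('yellow',cv2.boundingRect(c),cv2.contourArea(c))
g=cv2.cvtColor(v.im,cv2.COLOR_RGB2GRAY).astype(int); print('toe col 317',g[150:186:2,317].tolist(), g[222:256:2,318].tolist())
"
```

```text
t 12.5 tcp [0.6779 0.1822 0.2589] yaw 93.07 F [-1.3 -0.2 -2.3] w 0.277 ff 54.7
 slide [-1.9  0.4 98.9] spin 0.07
yellow (123, 0, 57, 43) 1627.5
toe col 317 [142, 144, 146, 144, 127, 195, 199, 197, 189, 188, 194, 194, 192, 190, 165, 80, 78, 82] [187, 101, 91, 88, 96, 101, 105, 99, 102, 103, 101, 104, 98, 74, 72, 70, 73]
```

```bash
python3 -c "
from h import *
for f in('w7','w8'):
  v=V(f); hsv=cv2.cvtColor(v.im,cv2.COLOR_RGB2HSV); m=cv2.inRange(hsv,(15,110,40),(38,255,255)); k=m*0; k[140:260,295:360]=1
  m*=k; print(f,int((m>0).sum()), cv2.boundingRect(m)); print(hsv[200,300:345:4].tolist())
"
```

```text
w7 985 (302, 175, 24, 66)
[[150, 8, 98], [20, 41, 142], [22, 118, 143], [24, 255, 142], [24, 255, 139], [23, 255, 125], [24, 191, 100], [107, 187, 86], [105, 199, 82], [107, 184, 79], [20, 32, 118], [18, 36, 120]]
w8 2779 (295, 140, 65, 120)
[[5, 8, 198], [20, 42, 151], [26, 125, 242], [27, 255, 242], [26, 255, 243], [24, 255, 197], [23, 255, 168], [14, 176, 103], [14, 168, 100], [14, 171, 146], [14, 173, 170], [14, 175, 176]]
```

The cap is still on the toes, with yellow at columns 308-324 as before. I'm lowering it, backing out and lifting.

Call:
{"op": "arm_command", "data": {
  "slide": [
    [-1.9,0,6],
    [-1.9,0,18],
    [-1.9,0,34],
    [-1.9,0,50],
    [-1.9,0,66],
    [-1.9,0,80],
    [-1.9,0,89],
    [-1.9,0,94],
    [-1.9,0,97],
    [-1.9,0,100],
    [-1.9,0,103],
    [-1.9,0,103]
  ],
  "spin": [0,0,0,0,0,0,0,0,0,0,0,0],
  "grip": [-1,-1,-1,-1,-1,-1,-1,-1,-1,-1,-1,-1]
}}

```text
time_s: 13.75
eef_pos: [0.6783, 0.1785, 0.1561]
tcp_rot: [-3.141, 0.0, 1.623]
wrist_force: [-0.1, 0.9, -2.9]
width: 0.279
finger_force: 54.7
```

Call:
{"op": "arm_command", "data": {
  "slide": [
    [0,-4,0],
    [0,-12,0],
    [0,-22,0],
    [0,-33,0],
    [0,-44,0],
    [0,-53,0],
    [0,-60,0],
    [0,-63,0],
    [0,-63,-15],
    [0,-63,-40],
    [0,-63,-70],
    [0,-63,-100]
  ],
  "spin": [0,0,0,0,0,0,0,0,0,0,0,0],
  "grip": [-1,-1,-1,-1,-1,-1,-1,-1,-1,-1,-1,-1]
}}

```text
time_s: 14.95
eef_pos: [0.6153, 0.1752, 0.2576]
tcp_rot: [3.142, 0.0, 1.623]
wrist_force: [0.9, 0.4, -2.4]
width: 0.278
finger_force: 54.7
```

```bash
python3 -c "
from h import *
go([.57,-.165,.235],87.5)
snap('wrist','w9'); snap('top','t9')
capfit('w9',(330,100,560,300),.058)
v=V('t9');m=cv2.inRange(cv2.cvtColor(v.im,cv2.COLOR_RGB2HSV),(18,130,80),(35,255,255))
for c in cv2.findContours(m,0,1)[0]:
  if cv2.contourArea(c)>50: u=cv2.minEnclosingCircle(c)[0]; print(u,cv2.contourArea(c),v.pt(*u,.058)[:2],v.pt(*u,.088)[:2])
"
```

```text
t 14.9 tcp [0.6153 0.1752 0.2576] yaw 92.99 F [ 0.9  0.4 -2.4] w 0.278 ff 54.7
 slide [-337.4  -63.    22.6] spin 5.49
px [488.3 198.5] area 27078.5 2999.443877446931 cap world [0.8158 0.1596] tool mm [-26.3 196.7 237.3]
(389.8125, 176.5625) 246.5 [ 0.62694504 -0.28421973] [ 0.61993888 -0.27820912]
(351.35443115234375, 175.40505981445312) 241.5 [ 0.63154143 -0.17288714] [ 0.6244427  -0.16911862]
```

```bash
python3 -c "
import re
s=open('h.py').read(); s=s.replace('(15,110,40),(38,255,255)','(20,215,40),(32,255,255)'); open('h.py','w').write(s)
from h import *
capfit('w9',(310,80,560,320),.058)
"
```

```text
px [351.6 178.2] area 2387.5 2848.5632413118146 cap world [0.6793 0.1734] tool mm [ -5.4  61.  236.5]
```

Cap 1 is standing in the bay at about (0.679, 0.173). On to the clock 1 cap at y = -0.169.

Call:
{"op": "arm_command", "data": {
  "slide": [
    [-4.8,-1.3,0],
    [-14.4,-4,0],
    [-29,-8,0],
    [-48,-13.4,0],
    [-77,-21.4,0],
    [-106,-29.5,0],
    [-135,-37.5,0],
    [-164,-45.6,0],
    [-193,-53.6,0],
    [-221.5,-61.6,0],
    [-250,-69.7,0],
    [-274.5,-76.4,0]
  ],
  "spin": [0,0,0,0,0,0,0,0,0,0,0,0],
  "grip": [-1,-1,-1,-1,-1,-1,-1,-1,-1,-1,-1,-1]
}}

```text
time_s: 16.25
eef_pos: [0.552, -0.1056, 0.256]
tcp_rot: [-3.141, 0.001, 1.621]
wrist_force: [1.1, -0.2, -2.3]
width: 0.277
finger_force: 54.8
```

Call:
{"op": "arm_command", "data": {
  "slide": [
    [-19,-5.4,0],
    [-34,-9.4,0],
    [-44,-12.3,0],
    [-52,-14.5,0],
    [-57,-16,0],
    [-58.3,-16.3,5],
    [-58.3,-16.3,20],
    [-58.3,-16.3,40],
    [-58.3,-16.3,58],
    [-58.3,-16.3,70],
    [-58.3,-16.3,75.5],
    [-58.3,-16.3,75.5]
  ],
  "spin": [1,2,3,4,5,5.4,5.4,5.4,5.4,5.4,5.4,5.4],
  "grip": [-1,-1,-1,-1,-1,-1,-1,-1,-1,-1,-1,-1]
}}

```text
time_s: 17.45
eef_pos: [0.5401, -0.1615, 0.1803]
tcp_rot: [-3.141, -0.0, 1.529]
wrist_force: [0.8, 0.6, -1.4]
width: 0.277
finger_force: 54.8
```

```bash
cat >> h.py <<'E'
def toerows(f):
    v=V(f); g=cv2.GaussianBlur(cv2.cvtColor(v.im,cv2.COLOR_RGB2GRAY),(3,3),0).astype(int)
    print('toe col 316: r150-190',g[150:190:2,316].tolist(),'r218-256',g[218:256:2,316].tolist(),'row168 c300-334',g[168,300:334:2].tolist())
E
python3 -c "
from h import *
go()
snap('wrist','w10'); capfit('w5',(330,100,560,300)); capfit('w10',(330,100,560,300)); toerows('w5'); toerows('w10')
hsv=cv2.cvtColor(V('w10').im,cv2.COLOR_RGB2HSV); m=cv2.inRange(hsv,(100,120,20),(125,255,255))
print('front edge',[(r,(np.nonzero(m[r,335:400])[0]+335)[:1].tolist()) for r in range(110,270,15)])
"
```

```text
t 17.4 tcp [ 0.5401 -0.1615  0.1803] yaw 87.62 F [ 0.8  0.6 -1.4] w 0.277 ff 54.8
px [430.7 206.6] area 4610.5 5832.746922648745 cap world [ 0.4456 -0.2994] tool mm [-141.5  -89.   126.9]
px [410. 212.] area 4602.0 5783.899141472299 cap world [ 0.6253 -0.1681] tool mm [ -2.9  85.2 126.9]
toe col 316: r150-190 [120, 122, 121, 117, 93, 99, 102, 101, 98, 99, 101, 100, 102, 100, 110, 117, 119, 121, 123, 123] r218-256 [125, 124, 122, 122, 116, 82, 96, 102, 100, 98, 100, 102, 99, 100, 106, 123, 127, 126, 121] row168 c300-334 [90, 92, 98, 99, 98, 97, 99, 99, 99, 99, 102, 115, 118, 118, 116, 116, 116]
toe col 316: r150-190 [224, 222, 222, 222, 218, 171, 187, 197, 193, 189, 190, 194, 193, 193, 188, 155, 125, 124, 123, 122] r218-256 [122, 120, 121, 124, 123, 116, 84, 97, 106, 103, 101, 103, 105, 103, 103, 106, 116, 117, 118] row168 c300-334 [98, 103, 102, 102, 132, 162, 185, 189, 189, 188, 177, 130, 124, 118, 59, 58, 52]
front edge [(110, []), (125, []), (140, [335]), (155, [336]), (170, [336]), (185, [335]), (200, [335]), (215, [335]), (230, [335]), (245, [335]), (260, [335])]
```

Call:
{"op": "arm_command", "data": {
  "slide": [
    [1,4,0],
    [1,12,0],
    [1,24,0],
    [1,38,0],
    [1,51,0],
    [1,62,0],
    [1,71,0],
    [1,78,0],
    [1,82,0],
    [1,84,0],
    [1,85,0],
    [1,85,0]
  ],
  "spin": [0,0,0,0,0,0,0,0,0,0,0,0],
  "grip": [-1,-1,-1,-1,-1,-1,-1,-1,-1,-1,-1,-1]
}}

```text
time_s: 18.7
eef_pos: [0.6251, -0.1646, 0.1809]
tcp_rot: [3.142, 0.0, 1.529]
wrist_force: [-0.1, -0.6, -2.0]
width: 0.279
finger_force: 54.8
```

```bash
cat >> h.py <<'E'
def inmouth(f):
    v=V(f); m=cv2.inRange(cv2.cvtColor(v.im,cv2.COLOR_RGB2HSV),(20,215,40),(32,255,255)); k=m*0; k[140:262,298:380]=1; print(f,'yellow px',int((m*k>0).sum()),cv2.boundingRect(m*k))
E
python3 -c "
from h import *
go()
snap('wrist','w11'); toerows('w11'); inmouth('w6'); inmouth('w7');inmouth('w8'); inmouth('w11')
"
```

```text
t 18.7 tcp [ 0.6251 -0.1646  0.1809] yaw 87.58 F [-0.1 -0.6 -2. ] w 0.279 ff 54.8
toe col 316: r150-190 [82, 80, 83, 83, 82, 97, 169, 180, 178, 173, 173, 178, 176, 175, 171, 113, 48, 54, 95, 135] r218-256 [151, 143, 141, 109, 101, 101, 102, 101, 99, 95, 85, 85, 93, 94, 94, 78, 46, 42, 45] row168 c300-334 [87, 90, 93, 100, 116, 161, 170, 174, 173, 172, 163, 86, 80, 81, 81, 81, 81]
w6 yellow px 1084 (302, 177, 28, 69)
w7 yellow px 881 (302, 175, 24, 65)
w8 yellow px 919 (302, 176, 25, 65)
w11 yellow px 1020 (302, 179, 27, 68)
```

Call:
{"op": "arm_command", "data": {
  "slide": [
    [0,1,0],
    [0,1,-2],
    [0,1,-5],
    [0,1,-9],
    [0,1,-12],
    [0,1,-16],
    [0,1,-20],
    [0,1,-25],
    [0,1,-31],
    [0,1,-40],
    [0,1,-55],
    [0,1,-70]
  ],
  "spin": [0,0,0,0,0,0,0,0,0,0,0,0],
  "grip": [-1,-1,-1,-1,-1,-1,-1,-1,-1,-1,-1,-1]
}}

```text
time_s: 19.95
eef_pos: [0.6262, -0.1646, 0.2522]
tcp_rot: [3.141, 0.0, 1.529]
wrist_force: [-0.2, -0.1, -3.5]
width: 0.28
finger_force: 54.8
```

```bash
python3 -c "
from h import *
go([.6851,.1065,.2516],93)
snap('wrist','w12'); toerows('w12'); inmouth('w12')
"
```

```text
t 19.9 tcp [ 0.6262 -0.1646  0.2522] yaw 87.59 F [-0.2 -0.1 -3.5] w 0.28 ff 54.8
 slide [273.3  47.4   0.5] spin -5.41
toe col 316: r150-190 [82, 84, 84, 84, 83, 108, 173, 182, 179, 175, 176, 179, 179, 177, 173, 111, 49, 89, 133, 140] r218-256 [135, 104, 103, 102, 98, 91, 83, 85, 96, 95, 95, 95, 97, 95, 93, 79, 48, 45, 46] row168 c300-334 [94, 96, 95, 111, 164, 174, 175, 174, 175, 175, 166, 75, 46, 44, 46, 48, 72]
w12 yellow px 887 (302, 176, 24, 65)
```

Call:
{"op": "arm_command", "data": {
  "slide": [
    [5,0.8,0],
    [15,2.4,0],
    [29.6,4.9,0],
    [49,8,0],
    [79,13,0],
    [109,18,0],
    [138,22.7,0],
    [168,27.5,0],
    [198,32.4,0],
    [222,36.4,0],
    [242,39.7,0],
    [255,41.8,0]
  ],
  "spin": [0,0,0,0,0,0,0,0,0,0,0,0],
  "grip": [-1,-1,-1,-1,-1,-1,-1,-1,-1,-1,-1,-1]
}}

```text
time_s: 21.2
eef_pos: [0.6784, 0.0916, 0.2501]
tcp_rot: [-3.141, -0.001, 1.531]
wrist_force: [0.2, 0.4, -3.5]
width: 0.275
finger_force: 54.8
```

Call:
{"op": "arm_command", "data": {
  "slide": [
    [9,1.4,0],
    [14.5,2.3,0],
    [16.7,2.7,0],
    [16.7,2.7,0],
    [16.7,2.7,8],
    [16.7,2.7,22],
    [16.7,2.7,40],
    [16.7,2.7,58],
    [16.7,2.7,72],
    [16.7,2.7,82],
    [16.7,2.7,88],
    [16.7,2.7,90]
  ],
  "spin": [-1,-2.5,-4,-5.4,-5.4,-5.4,-5.4,-5.4,-5.4,-5.4,-5.4,-5.4],
  "grip": [-1,-1,-1,-1,-1,-1,-1,-1,-1,-1,-1,-1]
}}

```text
time_s: 22.4
eef_pos: [0.682, 0.1048, 0.1604]
tcp_rot: [-3.141, 0.0, 1.623]
wrist_force: [-0.3, -0.7, -2.0]
width: 0.278
finger_force: 54.8
```

```bash
python3 -c "
from h import *
go([.682,.105,.156],93)
"
```

```text
t 22.4 tcp [0.682  0.1048 0.1604] yaw 92.98 F [-0.3 -0.7 -2. ] w 0.278 ff 54.8
 slide [0.2 0.  4.4] spin -0.02
```

Call:
{"op": "arm_command", "data": {
  "slide": [
    [0,0,2],
    [0,0,4.5],
    [0,-4,4.5],
    [0,-13,4.5],
    [0,-25,4.5],
    [0,-38,4.5],
    [0,-49,4.5],
    [0,-58,4.5],
    [0,-62,4.5],
    [0,-63,-6],
    [0,-63,-25],
    [0,-63,-50]
  ],
  "spin": [0,0,0,0,0,0,0,0,0,0,0,0],
  "grip": [-1,-1,-1,-1,-1,-1,-1,-1,-1,-1,-1,-1]
}}

```text
time_s: 23.6
eef_pos: [0.6191, 0.1017, 0.2117]
tcp_rot: [-3.141, 0.0, 1.623]
wrist_force: [-0.1, -0.2, -2.1]
width: 0.276
finger_force: 54.8
```

Call:
{"op": "arm_command", "data": {
  "slide": [
    [0,0,-18],
    [0,0,-30],
    [0,0,-42],
    [0,0,-47],
    [0,0,-47]
  ],
  "spin": [0,0,0,0,0],
  "grip": [-1,-1,-1,-1,-1]
}}

```text
time_s: 24.1
eef_pos: [0.6195, 0.1017, 0.2586]
tcp_rot: [3.14, 0.0, 1.623]
wrist_force: [-0.3, -1.1, -2.4]
width: 0.277
finger_force: 54.8
```

```bash
python3 -c "
from h import *
snap('wrist','w13'); snap('top','t13'); go([.5352,-.2709,.2576],87.6)
v=V('w13'); m=cv2.inRange(cv2.cvtColor(v.im,cv2.COLOR_RGB2HSV),(20,215,40),(32,255,255))
for c in cv2.findContours(m[:330],0,1)[0]:
  if cv2.contourArea(c)>300: u=cv2.minEnclosingCircle(c)[0]; print(u,cv2.contourArea(c),v.pt(*u,.058)[:2])
v=V('t13');m=cv2.inRange(cv2.cvtColor(v.im,cv2.COLOR_RGB2HSV),(18,130,80),(35,255,255))
for c in cv2.findContours(m,0,1)[0]:
  if cv2.contourArea(c)>50: u=cv2.minEnclosingCircle(c)[0]; print('top',u,cv2.contourArea(c),v.pt(*u,.058)[:2],v.pt(*u,.088)[:2])
"
```

```text
t 24.2 tcp [0.6191 0.1017 0.2575] yaw 92.99 F [ 1.4  0.4 -2.9] w 0.276 ff 54.8
 slide [-367.7 -103.2   -0. ] spin 5.39
(350.20086669921875, 178.2685546875) 2380.5 [0.68151648 0.10151487]
(354.7056884765625, 99.77090454101562) 2884.5 [0.67802563 0.17309843]
top (389.77777099609375, 176.55555725097656) 245.5 [ 0.62696674 -0.28412008] [ 0.61996013 -0.27811148]
```

Both caps are standing in the bay at (0.678, 0.173) and (0.682, 0.102). Last cap at (0.620, -0.278).

Call:
{"op": "arm_command", "data": {
  "slide": [
    [-4.8,-1.4,0],
    [-14.4,-4,0],
    [-29,-8.1,0],
    [-48,-13.5,0],
    [-77,-21.6,0],
    [-111,-31,0],
    [-144.5,-40.5,0],
    [-178,-50,0],
    [-212,-59.4,0],
    [-245.6,-68.9,0],
    [-274.5,-77,0],
    [-298.5,-83.7,0]
  ],
  "spin": [0,0,0,0,0,0,0,0,0,0,0,0],
  "grip": [-1,-1,-1,-1,-1,-1,-1,-1,-1,-1,-1,-1]
}}

```text
time_s: 25.4
eef_pos: [0.5496, -0.2037, 0.258]
tcp_rot: [-3.141, 0.001, 1.621]
wrist_force: [0.1, 0.1, -1.5]
width: 0.284
finger_force: 54.8
```

Call:
{"op": "arm_command", "data": {
  "slide": [
    [-21,-6,0],
    [-38.5,-10.8,0],
    [-52,-14.6,0],
    [-61.5,-17.3,0],
    [-67,-19,0],
    [-69.2,-19.5,5],
    [-69.2,-19.5,20],
    [-69.2,-19.5,40],
    [-69.2,-19.5,58],
    [-69.2,-19.5,70],
    [-69.2,-19.5,75.5],
    [-69.2,-19.5,75.5]
  ],
  "spin": [1,2,3,4,5,5.4,5.4,5.4,5.4,5.4,5.4,5.4],
  "grip": [-1,-1,-1,-1,-1,-1,-1,-1,-1,-1,-1,-1]
}}

```text
time_s: 26.6
eef_pos: [0.5353, -0.2706, 0.182]
tcp_rot: [-3.141, -0.0, 1.529]
wrist_force: [0.2, -0.2, -1.7]
width: 0.279
finger_force: 54.8
```

```bash
python3 -c "
from h import *
go()
snap('wrist','w14'); capfit('w14',(330,100,560,300)); toerows('w14')
"
```

```text
t 26.6 tcp [ 0.5353 -0.2706  0.182 ] yaw 87.61 F [ 0.2 -0.2 -1.7] w 0.279 ff 54.8
px [409.2 212.4] area 4523.0 5692.695153453387 cap world [ 0.6206 -0.2781] tool mm [ -3.7  85.4 128.7]
toe col 316: r150-190 [233, 232, 233, 235, 231, 174, 203, 211, 161, 115, 112, 116, 114, 114, 112, 119, 130, 131, 132, 131] r218-256 [131, 132, 134, 134, 132, 126, 92, 109, 115, 114, 110, 113, 116, 114, 113, 115, 125, 129, 135] row168 c300-334 [84, 100, 110, 111, 111, 111, 112, 111, 115, 140, 181, 138, 129, 116, 61, 68, 51]
```

Call:
{"op": "arm_command", "data": {
  "slide": [
    [0.3,4,0],
    [0.3,12,0],
    [0.3,24,0],
    [0.3,38,0],
    [0.3,51,0],
    [0.3,62,0],
    [0.3,71,0],
    [0.3,78,0],
    [0.3,82,0],
    [0.3,84,0],
    [0.3,85.2,0],
    [0.3,85.2,0]
  ],
  "spin": [0,0,0,0,0,0,0,0,0,0,0,0],
  "grip": [-1,-1,-1,-1,-1,-1,-1,-1,-1,-1,-1,-1]
}}

```text
time_s: 27.85
eef_pos: [0.6204, -0.2741, 0.1824]
tcp_rot: [3.142, 0.0, 1.529]
wrist_force: [0.1, -0.2, -2.6]
width: 0.277
finger_force: 54.8
```

```bash
python3 -c "
from h import *
go()
snap('wrist','w15'); toerows('w15');  inmouth('w15')
"
```

```text
t 27.9 tcp [ 0.6204 -0.2741  0.1824] yaw 87.59 F [ 0.1 -0.2 -2.6] w 0.277 ff 54.8
toe col 316: r150-190 [101, 101, 101, 100, 100, 124, 197, 206, 202, 198, 199, 204, 202, 202, 197, 147, 72, 61, 105, 152] r218-256 [189, 138, 121, 117, 117, 118, 116, 116, 113, 106, 95, 102, 110, 109, 108, 90, 55, 52, 51] row168 c300-334 [102, 104, 107, 122, 166, 193, 198, 197, 198, 198, 187, 102, 99, 98, 98, 97, 97]
w15 yellow px 1000 (302, 179, 26, 67)
```

Call:
{"op": "arm_command", "data": {
  "slide": [
    [0,1,0],
    [0,1,-2],
    [0,1,-5],
    [0,1,-9],
    [0,1,-12],
    [0,1,-16],
    [0,1,-20],
    [0,1,-25],
    [0,1,-31],
    [0,1,-40],
    [0,1,-55],
    [0,1,-70]
  ],
  "spin": [0,0,0,0,0,0,0,0,0,0,0,0],
  "grip": [-1,-1,-1,-1,-1,-1,-1,-1,-1,-1,-1,-1]
}}

```text
time_s: 29.1
eef_pos: [0.6214, -0.2743, 0.2537]
tcp_rot: [3.141, 0.0, 1.529]
wrist_force: [0.1, -0.0, -2.4]
width: 0.278
finger_force: 54.8
```

```bash
python3 -c "
from h import *
go([.685,.033,.2524],93)
snap('wrist','w16'); toerows('w16'); inmouth('w16'); snap('top','t16')
v=V('t16');m=cv2.inRange(cv2.cvtColor(v.im,cv2.COLOR_RGB2HSV),(18,130,80),(35,255,255))
for c in cv2.findContours(m,0,1)[0]:
  if cv2.contourArea(c)>50: u=cv2.minEnclosingCircle(c)[0]; print('top',u,cv2.contourArea(c),v.pt(*u,.058)[:2],v.pt(*u,.088)[:2])
"
```

```text
t 29.1 tcp [ 0.6214 -0.2743  0.2537] yaw 87.59 F [ 0.1 -0.  -2.4] w 0.278 ff 54.8
 slide [309.7  50.6   1.2] spin -5.41
toe col 316: r150-190 [97, 96, 97, 97, 106, 183, 200, 199, 192, 193, 197, 197, 196, 193, 143, 53, 78, 134, 155, 155] r218-256 [115, 114, 115, 112, 107, 98, 92, 96, 105, 104, 104, 106, 104, 106, 108, 126, 128, 130, 130] row168 c300-334 [144, 138, 109, 106, 121, 160, 193, 193, 193, 193, 184, 89, 52, 53, 52, 50, 73]
w16 yellow px 884 (303, 175, 23, 65)
top (233.09803771972656, 161.313720703125) 255.0 [0.67740066 0.17122007] [0.66937839 0.16805873]
top (258.0, 160.0) 256.0 [0.68059505 0.09836534] [0.67250845 0.0966712 ]
```

Call:
{"op": "arm_command", "data": {
  "slide": [
    [5,0.8,0],
    [15,2.4,0],
    [29.6,4.8,0],
    [49,8,0],
    [79,12.9,0],
    [113.5,18.5,0],
    [148,24.2,0],
    [182.5,29.8,0],
    [217,35.4,0],
    [246.6,40.3,0],
    [271.3,44.3,0],
    [290,47.3,0]
  ],
  "spin": [0,0,0,0,0,0,0,0,0,0,0,0],
  "grip": [-1,-1,-1,-1,-1,-1,-1,-1,-1,-1,-1,-1]
}}

```text
time_s: 30.4
eef_pos: [0.6808, 0.017, 0.2519]
tcp_rot: [-3.141, -0.001, 1.531]
wrist_force: [-0.0, 0.6, -2.1]
width: 0.278
finger_force: 54.9
```

Call:
{"op": "arm_command", "data": {
  "slide": [
    [12.8,2.1,0],
    [20.7,3.4,0],
    [24.7,4.1,0],
    [24.7,4.1,0],
    [24.7,4.1,5],
    [24.7,4.1,12],
    [24.7,4.1,20],
    [24.7,4.1,28],
    [24.7,4.1,34],
    [24.7,4.1,38],
    [24.7,4.1,40],
    [24.7,4.1,40]
  ],
  "spin": [-1,-2.5,-4,-5.4,-5.4,-5.4,-5.4,-5.4,-5.4,-5.4,-5.4,-5.4],
  "grip": [-1,-1,-1,-1,-1,-1,-1,-1,-1,-1,-1,-1]
}}

```text
time_s: 31.6
eef_pos: [0.686, 0.0381, 0.2121]
tcp_rot: [-3.141, 0.0, 1.623]
wrist_force: [-0.7, -0.5, -3.0]
width: 0.277
finger_force: 54.9
```

```bash
python3 -c "
from h import *
go([.686,.038,.157],93)
snap('wrist','w17');toerows('w17');inmouth('w17')
v=V('w17');cv2.imwrite('pics/w17b.png',v.im[:,:,::-1])
"
```

```text
t 31.6 tcp [0.686  0.0381 0.2121] yaw 92.99 F [-0.7 -0.5 -3. ] w 0.277 ff 54.9
 slide [-0.1  0.  55.1] spin -0.01
toe col 316: r150-190 [132, 130, 132, 131, 129, 125, 178, 186, 183, 179, 180, 183, 182, 181, 176, 114, 70, 86, 130, 146] r218-256 [182, 154, 133, 105, 101, 95, 86, 85, 94, 98, 96, 96, 99, 98, 98, 101, 110, 110, 110] row168 c300-334 [98, 100, 111, 148, 179, 178, 179, 179, 179, 179, 168, 87, 68, 65, 93, 126, 128]
w17 yellow px 929 (298, 140, 29, 101)
```

View pics/w17b.png

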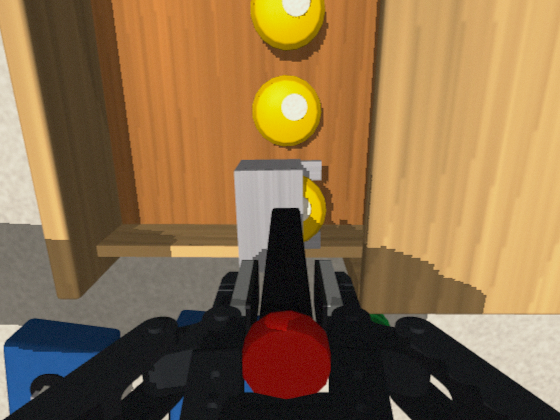

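The two placed caps are at (288,10) and (287,110). The third is in the mouth at (315,208), and the bay's right wall top is near rows 245-257. Checking the side clearances before lowering.

```bash
python3 -c "
from h import *
v=V('w17'); g=cv2.cvtColor(v.im,cv2.COLOR_RGB2GRAY).astype(int); print(g[215:265:2,200].tolist())
z=.2121-.075
toept('w17',[(200,245),(340,245),(200,257)],z); toept('w17',[(321,160),(319,248)],.119); toept('w17',[(287,146)],.2121-.046)
"
```

```text
[135, 133, 135, 131, 127, 97, 99, 101, 104, 99, 101, 95, 98, 104, 100, 115, 198, 199, 200, 199, 198, 137, 121, 117, 119]
(200, 245) [-43.9 -69.9 137.1]
(340, 245) [-44.   44.8 137.1]
(200, 257) [-54.7 -70.7 137.1]
(321, 160) [ 29.8  25.5 119. ]
(319, 248) [-38.5  25.9 119. ]
(287, 146) [ 32.6   1.4 166.1]
```

Call:
{"op": "arm_command", "data": {
  "slide": [
    [-1.5,0,2],
    [-1.5,0,8],
    [-1.5,0,17],
    [-1.5,0,27],
    [-1.5,0,36],
    [-1.5,0,43],
    [-1.5,0,48],
    [-1.5,0,51],
    [-1.5,0,54],
    [-1.5,0,56],
    [-1.5,0,56]
  ],
  "spin": [0,0,0,0,0,0,0,0,0,0,0],
  "grip": [-1,-1,-1,-1,-1,-1,-1,-1,-1,-1,-1]
}}

```text
time_s: 32.75
eef_pos: [0.686, 0.0366, 0.1562]
tcp_rot: [-3.141, 0.0, 1.623]
wrist_force: [0.1, 0.6, -2.3]
width: 0.275
finger_force: 54.9
```

Call:
{"op": "arm_command", "data": {
  "slide": [
    [0,-4,0],
    [0,-13,0],
    [0,-25,0],
    [0,-38,0],
    [0,-49,0],
    [0,-58,0],
    [0,-62,0],
    [0,-63,-10],
    [0,-63,-28],
    [0,-63,-52],
    [0,-63,-80],
    [0,-63,-100]
  ],
  "spin": [0,0,0,0,0,0,0,0,0,0,0,0],
  "grip": [-1,-1,-1,-1,-1,-1,-1,-1,-1,-1,-1,-1]
}}

```text
time_s: 33.95
eef_pos: [0.6237, 0.0332, 0.2589]
tcp_rot: [3.139, 0.0, 1.623]
wrist_force: [0.3, 0.2, -1.5]
width: 0.278
finger_force: 54.9
```

```bash
python3 -c "
from h import *
snap('wrist','w18'); snap('top','t18'); go([.47,.10,.28],90)
v=V('w18'); m=cv2.inRange(cv2.cvtColor(v.im,cv2.COLOR_RGB2HSV),(20,215,40),(32,255,255))
for c in cv2.findContours(m[:330],0,1)[0]:
  if cv2.contourArea(c)>300: u=cv2.minEnclosingCircle(c)[0]; print(u,cv2.contourArea(c),v.pt(*u,.058)[:2])
v=V('t18');m=cv2.inRange(cv2.cvtColor(v.im,cv2.COLOR_RGB2HSV),(18,130,80),(35,255,255))
for c in cv2.findContours(m,0,1)[0]:
  if cv2.contourArea(c)>30: u=cv2.minEnclosingCircle(c)[0]; print('top',u,cv2.contourArea(c),v.pt(*u,.058)[:2],v.pt(*u,.088)[:2])
# caddy & markers from t0
v=V('top0'); hsv=cv2.cvtColor(v.im,cv2.COLOR_RGB2HSV)[244:304,160:226]
cv2.imwrite('pics/cad.png',cv2.resize(v.im[244:304,160:226],None,fx=9,fy=9,interpolation=2)[:,:,::-1])
def b(n,lo,hi,z=.12):
  m=cv2.inRange(hsv,lo,hi)
  for c in cv2.findContours(m,0,1)[0]:
    if cv2.contourArea(c)>12: M=cv2.moments(c); u=(M['m10']/M['m00']+160,M['m01']/M['m00']+244); print(n,np.round(u,1),cv2.contourArea(c),np.round(v.pt(*u,z)[:2],4))
b('red',(0,190,90),(5,255,255)); b('blue',(100,150,50),(125,255,255)); b('green',(50,120,40),(85,255,255)); b('black',(0,0,0),(180,255,22)); b('orange',(6,200,150),(14,255,255)); b('yellow',(20,150,80),(35,255,255))
# rim corners from crop0: (90,205),(350,217),(330,432),(70,413) /5 + (150,210)
for p in [(92,203),(352,216),(331,434),(70,413)]: print('rim',np.round(v.pt(150+p[0]/5,210+p[1]/5,.088)[:2],4))
"
```

```text
t 34.0 tcp [0.6243 0.0332 0.2595] yaw 92.99 F [ 0.3  0.  -1.4] w 0.279 ff 54.9
 slide [  74.8 -150.5  -21.2] spin 2.99
(349.9210510253906, 177.44737243652344) 2370.0 [0.68563449 0.03368755]
(352.5407409667969, 105.03480529785156) 2845.5 [0.68104236 0.0999552 ]
(359.6819763183594, 19.94523048400879) 2247.0 [0.6796847  0.16877184]
top (203.6724090576172, 288.74139404296875) 41.0 [0.31023949 0.25029609] [0.30961135 0.24554227]
top (233.0, 161.375) 260.5 [0.67721878 0.17150533] [0.66920017 0.16833825]
red [181.5 280. ] 25.0 [0.3327 0.3007]
blue [183.2 262.6] 25.5 [0.3792 0.2974]
green [168.8 284.2] 32.0 [0.3218 0.3346]
black [171.1 271.1] 41.5 [0.3567 0.3293]
yellow [203.7 289.2] 29.5 [0.3077 0.2403]
rim [0.4151 0.3458]
rim [0.4066 0.2009]
rim [0.2876 0.2108]
rim [0.3001 0.3542]
```

All three caps are in the bay. The caddy is at about (0.352, 0.278), yaw -4.3°, and its -y half is nearly free apart from the yellow marker. I'm moving the puller above that gap to look.

Call:
{"op": "arm_command", "data": {
  "slide": [
    [3.4,-3.7,-4],
    [10,-11,-12],
    [20.4,-22,-24],
    [34,-36.8,-34],
    [54.4,-58.8,-40],
    [78,-84.5,-40],
    [102,-110,-40],
    [126,-136,-40],
    [149.5,-161.7,-40],
    [170,-183.8,-40],
    [187,-202,-40],
    [200.5,-216.8,-40]
  ],
  "spin": [0,0,0,0,0,0,0,0,0,0,0,0],
  "grip": [-1,-1,-1,-1,-1,-1,-1,-1,-1,-1,-1,-1]
}}

```text
time_s: 35.25
eef_pos: [0.394, 0.2235, 0.2969]
tcp_rot: [-3.142, -0.001, 1.625]
wrist_force: [0.8, -0.3, -1.3]
width: 0.278
finger_force: 54.9
```

Call:
{"op": "arm_command", "data": {
  "slide": [
    [11.6,-12.5,0],
    [20.4,-22,0],
    [25.8,-28,0],
    [28.5,-30.9,0],
    [28.5,-30.9,0],
    [28.5,-30.9,0]
  ],
  "spin": [2,4,6,7.3,7.3,7.3],
  "grip": [-1,-1,-1,-1,-1,-1]
}}

```text
time_s: 35.85
eef_pos: [0.3638, 0.2489, 0.2965]
tcp_rot: [3.141, -0.0, 1.496]
wrist_force: [1.1, -1.1, -2.0]
width: 0.279
finger_force: 54.9
```

```bash
python3 -c "
from h import *
go(); snap('wrist','w19'); toerows('w19'); snap('top','t19')"
```

```text
t 35.9 tcp [0.3638 0.2489 0.2965] yaw 85.74 F [ 1.1 -1.1 -2. ] w 0.279 ff 54.9
toe col 316: r150-190 [109, 111, 110, 108, 109, 103, 152, 167, 165, 160, 160, 164, 163, 163, 161, 121, 57, 55, 43, 44] r218-256 [103, 104, 103, 106, 104, 102, 75, 77, 89, 88, 85, 85, 88, 85, 87, 110, 178, 186, 195] row168 c300-334 [82, 84, 85, 86, 111, 138, 157, 160, 160, 160, 137, 52, 39, 39, 45, 54, 55]
```

View pics/w19.png

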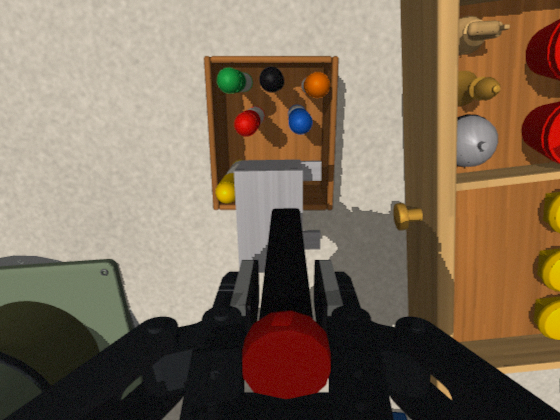

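The caddy rim corners are at (206,57), (337,57), (334,209) and (214,209). Marker tops: green (230,80), black (271,79), orange (317,85), red (247,123), blue (300,121), yellow (227,190). I'll convert these to tool coordinates.

```bash
python3 -c "
from h import *
v=V('w19'); hsv=cv2.cvtColor(v.im,cv2.COLOR_RGB2HSV)
T=lambda l,z: toept('w19',l,.2965-z)
print('rim outer');T([(206,57),(337,57),(334,209),(214,209)],.088)
print('markers dome top');
for n,c in dict(green=(230,80),black=(271,79),orange=(317,85),red=(247,123),blue=(300,121),yellow=(227,190)).items(): print(n,end=' ');T([c],.122)
g=hsv[:,:,2].astype(int)
print('row 145 left',g[145,200:226].tolist(),'right',g[145,320:345].tolist()); print('col 275 top',g[50:76,275].tolist(),'col 320 bottom', g[190:215,320].tolist())
print('toes');toept('w19',[(321,161),(319,248)],.119)
"
```

```text
rim outer
(206, 57) [104.5 -70.  208.5]
(337, 57) [104.5  45.4 208.5]
(334, 209) [-36.5  48.3 208.5]
(214, 209) [-36.5 -71.4 208.5]
markers dome top
green (230, 80) [ 84.8 -44.9 174.5]
black (271, 79) [ 85.5 -11.7 174.5]
orange (317, 85) [ 80.9  25.6 174.5]
red (247, 123) [ 50.7 -32.2 174.5]
blue (300, 121) [ 52.3  12.1 174.5]
yellow (227, 190) [ -7.5 -51.8 174.5]
row 145 left [203, 201, 204, 201, 203, 202, 206, 210, 193, 150, 142, 147, 143, 131, 100, 65, 51, 51, 50, 54, 56, 51, 55, 56, 53, 56] right [83, 81, 67, 70, 75, 74, 71, 70, 70, 107, 142, 150, 146, 138, 114, 93, 105, 103, 103, 106, 105, 107, 105, 156, 193]
col 275 top [207, 209, 203, 202, 206, 189, 138, 158, 165, 164, 154, 134, 104, 55, 55, 51, 51, 34, 22, 25, 24, 22, 19, 26, 21, 21] col 320 bottom [64, 63, 60, 64, 63, 65, 63, 59, 57, 62, 65, 59, 60, 60, 67, 75, 81, 84, 84, 82, 87, 112, 107, 109, 107]
toes
(321, 161) [ 29.2  25.4 119. ]
(319, 248) [-38.4  25.8 119. ]
```

The puller's 58 mm side fits along caddy y with about 7 mm each side, and its 70 mm side fits along caddy x past the yellow marker. So a quarter turn lets it drop in with hardly a touch.

Call:
{"op": "arm_command", "data": {
  "slide": [
    [1,0,0],
    [2,-1,0],
    [3,-2,0],
    [4,-3,0],
    [5,-3.5,0],
    [6,-4,0],
    [7.3,-4.4,0],
    [7.3,-4.4,0],
    [7.3,-4.4,0],
    [7.3,-4.4,0],
    [7.3,-4.4,0],
    [7.3,-4.4,0]
  ],
  "spin": [-2,-6,-12,-20,-28,-36,-44,-52,-60,-68,-74,-79],
  "grip": [-1,-1,-1,-1,-1,-1,-1,-1,-1,-1,-1,-1]
}}

```text
time_s: 37.15
eef_pos: [0.3602, 0.2565, 0.2963]
tcp_rot: [-3.142, 0.0, 2.88]
wrist_force: [0.3, -0.5, -1.2]
width: 0.279
finger_force: 54.9
```

```bash
python3 -c "
from h import *
go([.3600,.2565,.23],175.7);print(get_obs()['joint_pos'])"
```

```text
t 37.1 tcp [0.3602 0.2565 0.2963] yaw 165.02 F [ 0.3 -0.5 -1.2] w 0.279 ff 54.9
 slide [ 0.2 -0.1 66.3] spin -10.68
[-0.65574957  0.42583371 -0.05559148  1.82206052  0.0295245   0.89447949
  0.58450824]
```

Finish the turn and lower to just above the marker tops (underside about 0.135).

Call:
{"op": "arm_command", "data": {
  "slide": [
    [0,0,0],
    [0,0,0],
    [0,0,5],
    [0,0,15],
    [0,0,26],
    [0,0,34],
    [0,0,37],
    [0,0,37],
    [0,0,37]
  ],
  "spin": [-4,-7.5,-10,-10.7,-10.7,-10.7,-10.7,-10.7,-10.7],
  "grip": [-1,-1,-1,-1,-1,-1,-1,-1,-1]
}}

```text
time_s: 38.05
eef_pos: [0.3601, 0.2568, 0.2596]
tcp_rot: [3.141, 0.0, 3.061]
wrist_force: [0.1, 0.8, -1.8]
width: 0.279
finger_force: 54.9
```

```bash
python3 -c "
from h import *
go([.3600,.2565,.23],175.7); snap('wrist','w20'); toerows('w20'); snap('scene','s20'); snap('top','t20')"
```

```text
t 38.0 tcp [0.3601 0.2568 0.2596] yaw 175.41 F [ 0.1  0.8 -1.8] w 0.279 ff 54.9
 slide [ 0.1 -0.3 29.6] spin -0.29
toe col 316: r150-190 [60, 70, 94, 107, 107, 106, 158, 171, 168, 164, 164, 169, 168, 167, 161, 114, 59, 59, 58, 55] r218-256 [61, 65, 60, 56, 59, 63, 81, 139, 164, 161, 158, 160, 163, 160, 160, 165, 188, 193, 192] row168 c300-334 [78, 126, 163, 163, 163, 162, 163, 164, 164, 165, 158, 109, 94, 94, 103, 95, 68]
```

View pics/w20.png

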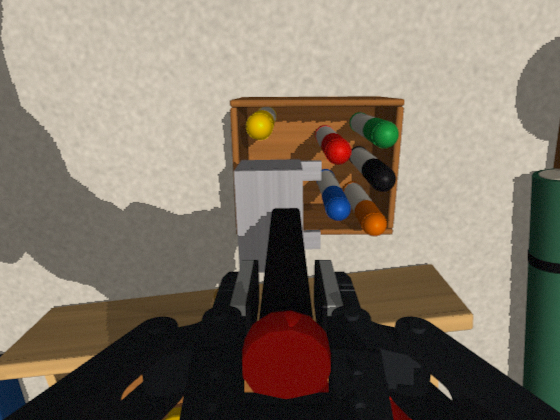

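Now the rim corners are (232,99), (402,99), (392,234) and (240,234). Marker tops: yellow (260,125), red (335,150), blue (337,206). Computing the fit in the tool frame.

```bash
python3 -c "
from h import *
o=get_obs()['eef_pos'][2]
T=lambda l,z: toept('w20',l,o-z)
print('rim outer');T([(232,99),(402,99),(392,234)],.088)
v=V('w20'); g=cv2.cvtColor(v.im,cv2.COLOR_RGB2GRAY).astype(int); print('left row145',g[145,228:256].tolist(),'bottom col345',g[220:242,350].tolist(),'top col300',g[94:112,300].tolist())
for n,c in dict(yellow=(260,125),red=(335,150),blue=(337,206)).items(): print(n,end=' ');T([c],.122)
print('toes');toept('w20',[(321,161),(319,248)],.119); print('back');toept('w20',[(236,170)],.083)
print('blue/red foot?');T([(322,172),(320,128)],.03)
"
```

```text
rim outer
(232, 99) [ 68.6 -43.3 171.6]
(402, 99) [ 68.5  95.  171.6]
(392, 234) [-49.9  97.2 171.6]
left row145 [105, 104, 103, 90, 86, 100, 111, 115, 116, 105, 78, 45, 49, 51, 49, 44, 39, 43, 35, 38, 48, 59, 84, 109, 110, 108, 107, 108] bottom col345 [49, 46, 46, 47, 47, 45, 41, 42, 46, 76, 103, 109, 102, 103, 134, 188, 188, 191, 189, 188, 185, 186] top col300 [191, 185, 141, 59, 60, 68, 98, 109, 109, 101, 97, 84, 62, 62, 66, 64, 64, 61]
yellow (260, 125) [ 51.1 -18.7 137.6]
red (335, 150) [ 32.5  37.6 137.6]
blue (337, 206) [-12.   41.  137.6]
toes
(321, 161) [ 27.7  25.5 119. ]
(319, 248) [-39.9  25.9 119. ]
back
(236, 170) [ 29.1 -30.4  83. ]
blue/red foot?
(322, 172) [ -5.1  37.4 229.6]
(320, 128) [ 39.2  34.2 229.6]
```

Call:
{"op": "arm_command", "data": {
  "slide": [
    [2,-1,0],
    [4,-2.3,2],
    [4,-2.3,6],
    [4,-2.3,11],
    [4,-2.3,16],
    [4,-2.3,21],
    [4,-2.3,26],
    [4,-2.3,31],
    [4,-2.3,36],
    [4,-2.3,41],
    [4,-2.3,45],
    [4,-2.3,45]
  ],
  "spin": [0,0,0,0,0,0,0,0,0,0,0,0],
  "grip": [-1,-1,-1,-1,-1,-1,-1,-1,-1,-1,-1,-1]
}}

```text
time_s: 39.4
eef_pos: [0.3557, 0.2546, 0.2138]
tcp_rot: [-3.141, -0.001, 3.061]
wrist_force: [-0.1, 0.4, -3.1]
width: 0.279
finger_force: 54.9
```

```bash
python3 -c "
from h import *
go([.3600,.2565,.130],175.7); snap('wrist','w21'); toerows('w21')
v=V('w21'); hsv=cv2.cvtColor(v.im,cv2.COLOR_RGB2HSV)
for n,lo,hi in(('yel',(20,150,80),(35,255,255)),('red',(0,190,90),(5,255,255)),('blue',(100,150,50),(125,255,255))):
  m=cv2.inRange(hsv,lo,hi)[:290]; c=max(cv2.findContours(m,0,1)[0],key=cv2.contourArea); print(n,cv2.boundingRect(c))
"
```

```text
t 39.4 tcp [0.3557 0.2546 0.2138] yaw 175.39 F [-0.1  0.4 -3.1] w 0.279 ff 54.9
 slide [-4.2  2.3 83.8] spin -0.31
toe col 316: r150-190 [64, 64, 62, 58, 60, 86, 162, 175, 172, 168, 167, 171, 170, 169, 166, 141, 117, 121, 120, 120] r218-256 [65, 86, 53, 46, 47, 47, 79, 142, 167, 164, 161, 162, 166, 164, 164, 131, 64, 59, 63] row168 c300-334 [79, 129, 166, 165, 165, 165, 165, 167, 168, 167, 162, 114, 112, 113, 113, 111, 71]
yel (242, 120, 34, 37)
red (335, 146, 31, 39)
blue (331, 206, 34, 43)
```

Already between the marker tops with no force. Continuing slowly.

Call:
{"op": "arm_command", "data": {
  "slide": [
    [0,0,3],
    [0,0,8],
    [0,0,13],
    [0,0,18],
    [0,0,23],
    [0,0,28],
    [0,0,33],
    [0,0,38],
    [0,0,43],
    [0,0,48],
    [0,0,50],
    [0,0,50]
  ],
  "spin": [0,0,0,0,0,0,0,0,0,0,0,0],
  "grip": [-1,-1,-1,-1,-1,-1,-1,-1,-1,-1,-1,-1]
}}

```text
time_s: 40.65
eef_pos: [0.3558, 0.2547, 0.164]
tcp_rot: [-3.141, -0.0, 3.061]
wrist_force: [0.6, 0.1, -2.5]
width: 0.279
finger_force: 54.9
```

```bash
python3 -c "
from h import *
go(); snap('wrist','w22'); toerows('w22')"
```

```text
t 40.6 tcp [0.3558 0.2547 0.164 ] yaw 175.39 F [ 0.6  0.1 -2.5] w 0.279 ff 54.9
toe col 316: r150-190 [121, 121, 124, 125, 124, 109, 173, 187, 183, 179, 167, 144, 107, 96, 94, 79, 65, 63, 67, 72] r218-256 [62, 64, 61, 60, 65, 69, 88, 128, 111, 99, 95, 94, 96, 96, 96, 81, 53, 54, 64] row168 c300-334 [87, 140, 178, 178, 178, 177, 177, 179, 179, 172, 117, 69, 61, 62, 62, 63, 67]
```

Call:
{"op": "arm_command", "data": {
  "slide": [
    [0,0,3],
    [0,0,7],
    [0,0,12],
    [0,0,17],
    [0,0,22],
    [0,0,26],
    [0,0,29],
    [0,0,31],
    [0,0,32.5],
    [0,0,33.5],
    [0,0,33.5]
  ],
  "spin": [0,0,0,0,0,0,0,0,0,0,0],
  "grip": [-1,-1,-1,-1,-1,-1,-1,-1,-1,-1,-1]
}}

```text
time_s: 41.8
eef_pos: [0.3559, 0.2547, 0.1308]
tcp_rot: [-3.141, 0.0, 3.061]
wrist_force: [-0.4, 0.4, -1.5]
width: 0.279
finger_force: 54.9
```

```bash
python3 -c "
from h import *
go(); snap('wrist','w23'); toerows('w23')"
```

```text
t 41.8 tcp [0.3559 0.2547 0.1308] yaw 175.39 F [-0.4  0.4 -1.5] w 0.279 ff 54.9
toe col 316: r150-190 [135, 135, 137, 132, 129, 121, 187, 202, 199, 194, 190, 139, 132, 104, 102, 85, 70, 72, 72, 69] r218-256 [133, 126, 126, 131, 132, 131, 102, 159, 125, 104, 103, 104, 105, 103, 103, 92, 70, 69, 71] row168 c300-334 [97, 151, 194, 193, 192, 193, 193, 194, 194, 180, 155, 90, 76, 75, 75, 76, 71]
```

Call:
{"op": "arm_command", "data": {
  "slide": [
    [0,0,0.5],
    [0,0,1],
    [0,0,1],
    [0,0,1],
    [0,0,1],
    [0,0,1],
    [0,0,1],
    [0,0,1],
    [0,0,1],
    [0,0,1]
  ],
  "spin": [0,0,0,0,0,0,0,0,0,0],
  "grip": [-1,-1,-1,-0.4,-0.2,0,0.15,0.15,0.15,0.15]
}}

```text
time_s: 42.85
eef_pos: [0.3558, 0.2547, 0.1298]
tcp_rot: [-3.141, -0.0, 3.061]
wrist_force: [0.7, -0.1, -0.2]
width: 0.575
finger_force: 0.0
```

```bash
python3 -c "
from h import *
go(); snap('wrist','w24'); toerows('w24')"
```

```text
t 42.9 tcp [0.3558 0.2547 0.1298] yaw 175.39 F [ 0.7 -0.1 -0.2] w 0.575 ff 0.0
toe col 316: r150-190 [135, 135, 136, 133, 130, 115, 165, 198, 196, 189, 185, 135, 131, 103, 102, 90, 70, 71, 71, 70] r218-256 [134, 129, 123, 130, 134, 130, 101, 147, 128, 103, 101, 101, 105, 102, 103, 90, 71, 70, 68] row168 c300-334 [101, 157, 189, 189, 189, 189, 189, 189, 189, 176, 153, 88, 75, 75, 75, 75, 70]
```

Released without disturbing the puller. Lifting straight up, then over to the drawer front.

Call:
{"op": "arm_command", "data": {
  "slide": [
    [0,0,-4],
    [0,0,-14],
    [0,0,-30],
    [0,0,-50],
    [0,0,-75],
    [0,0,-105],
    [0,0,-135],
    [0,0,-150],
    [0,0,-150]
  ],
  "spin": [0,0,0,0,0,0,0,0,0],
  "grip": [0.15,0.15,0.15,0.15,0.15,0.15,0.15,0.15,0.15]
}}

```text
time_s: 43.8
eef_pos: [0.3562, 0.255, 0.2817]
tcp_rot: [3.139, 0.002, 3.061]
wrist_force: [-0.3, -0.5, -1.6]
width: 0.575
finger_force: 0.0
```

```bash
python3 -c "
from h import *
go([.455,.048,.28],93); snap('wrist','w25'); snap('scene','s25')
v=V('top0'); print('knob',v.pt(227,222,.06),v.pt(227,226,.05))
a=cv2.resize(V('w25').im,(400,300)); b=cv2.resize(V('s25').im[160:340,250:490],(400,300)); cv2.imwrite('pics/c25.png',np.hstack([a,b])[:,:,::-1])"
```

```text
t 43.8 tcp [0.3562 0.255  0.2817] yaw 175.39 F [-0.3 -0.5 -1.6] w 0.575 ff 0.0
 slide [-115.1 -198.4    1.5] spin 82.39
knob [0.49801114 0.18682698 0.06      ] [0.48786981 0.18785678 0.05      ]
```

View pics/c25.png

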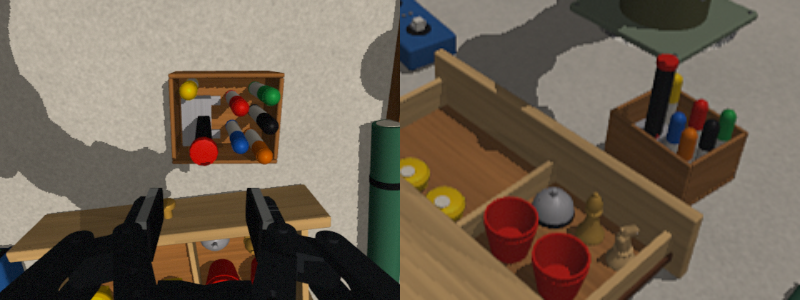

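The left half shows the puller standing among the markers; the right half confirms it is upright with every marker in the caddy. The drawer pieces are all standing. Moving to the push point, 100 mm right of the knob at y of about 0.087.

Call:
{"op": "arm_command", "data": {
  "slide": [
    [-10,-14,0],
    [-22,-32,0],
    [-35,-51,0],
    [-48,-70,0],
    [-61,-88,0],
    [-74,-107,0],
    [-87,-126,0],
    [-98,-142,0],
    [-107,-155,0],
    [-112,-162.5,0],
    [-112,-162.5,0]
  ],
  "spin": [8,16,24,32,40,48,56,64,72,80,82.4],
  "grip": [-1,-1,-1,-1,-1,-1,-1,-1,-1,-1,-1]
}}

```text
time_s: 45.0
eef_pos: [0.4545, 0.0825, 0.2788]
tcp_rot: [-3.14, 0.001, 1.616]
wrist_force: [-0.0, 0.6, -0.1]
width: -0.0
finger_force: 0.0
```

Call:
{"op": "arm_command", "data": {
  "slide": [
    [0,0,30],
    [0,0,70],
    [0,0,110],
    [0,0,150],
    [0,0,180],
    [0,0,200],
    [0,0,200],
    [0,0,200]
  ],
  "spin": [0,0,0,0,0,0,0,0],
  "grip": [-1,-1,-1,-1,-1,-1,-1,-1]
}}

```text
time_s: 45.8
eef_pos: [0.4541, 0.0835, 0.0799]
tcp_rot: [-3.14, 0.001, 1.623]
wrist_force: [0.3, 0.4, 1.1]
width: -0.0
finger_force: 0.0
```

```bash
python3 -c "
from h import *
go([.495,.087,.082],93)"
```

```text
t 45.8 tcp [0.4541 0.0835 0.0799] yaw 92.98 F [0.3 0.4 1.1] w -0.0 ff 0.0
 slide [ 1.4 41.  -2.2] spin -0.02
```

Call:
{"op": "arm_command", "data": {
  "slide": [
    [0,8,0],
    [0,18,0],
    [0,25,0],
    [0,29,0],
    [0,32,0],
    [0,35,0],
    [0,38,0],
    [0,41,0],
    [0,44,0],
    [0,47,0],
    [0,50,0],
    [0,54,0]
  ],
  "spin": [0,0,0,0,0,0,0,0,0,0,0,0],
  "grip": [-1,-1,-1,-1,-1,-1,-1,-1,-1,-1,-1,-1]
}}

```text
time_s: 47.0
eef_pos: [0.5084, 0.0865, 0.0798]
tcp_rot: [-3.141, 0.0, 1.623]
wrist_force: [-2.9, -0.4, 0.1]
width: -0.0
finger_force: 1.5
```

Call:
{"op": "arm_command", "data": {
  "slide": [
    [0,5,0],
    [0,10,0],
    [0,16,0],
    [0,22,0],
    [0,28,0],
    [0,35,0],
    [0,42,0],
    [0,49,0],
    [0,56,0],
    [0,63,0],
    [0,70,0],
    [0,77,0]
  ],
  "spin": [0,0,0,0,0,0,0,0,0,0,0,0],
  "grip": [-1,-1,-1,-1,-1,-1,-1,-1,-1,-1,-1,-1]
}}

```text
time_s: 48.2
eef_pos: [0.5858, 0.0906, 0.0798]
tcp_rot: [-3.141, 0.0, 1.623]
wrist_force: [-2.7, -2.6, -0.4]
width: -0.0
finger_force: 1.5
```

Call:
{"op": "arm_command", "data": {
  "slide": [
    [0,7,0],
    [0,14,0],
    [0,21,0],
    [0,28,0],
    [0,35,0],
    [0,42,0],
    [0,49,0],
    [0,56,0],
    [0,63,0],
    [0,70,0],
    [0,76,0],
    [0,81,0]
  ],
  "spin": [0,0,0,0,0,0,0,0,0,0,0,0],
  "grip": [-1,-1,-1,-1,-1,-1,-1,-1,-1,-1,-1,-1]
}}

```text
time_s: 49.4
eef_pos: [0.6666, 0.0948, 0.0798]
tcp_rot: [3.142, 0.0, 1.623]
wrist_force: [-2.1, -1.8, 1.0]
width: 0.003
finger_force: 1.4
```

```bash
python3 -c "
from h import *
go([.71,.098,.08],93); snap('top','t26'); snap('scene','s26')
for f,c in (('top0',285),('t26',285),('t26',250)):
  g=cv2.GaussianBlur(cv2.cvtColor(V(f).im,cv2.COLOR_RGB2GRAY),(3,3),0).astype(int); print(f,c,g[125:225:3,c].tolist())"
```

```text
t 49.4 tcp [0.6666 0.0948 0.0798] yaw 92.99 F [-2.1 -1.8  1. ] w 0.003 ff 1.4
 slide [ 0.9 43.5 -0.2] spin -0.01
top0 285 [120, 129, 107, 45, 51, 74, 74, 78, 77, 83, 81, 78, 80, 76, 76, 83, 87, 82, 83, 83, 87, 85, 85, 83, 84, 81, 82, 77, 129, 125, 58, 79, 153, 155]
t26 285 [61, 64, 56, 41, 41, 40, 41, 43, 66, 63, 43, 41, 45, 74, 76, 78, 78, 84, 91, 107, 102, 78, 76, 78, 78, 79, 78, 77, 80, 77, 78, 77, 80, 79]
t26 250 [63, 62, 63, 62, 55, 24, 38, 54, 59, 61, 65, 67, 67, 64, 60, 56, 49, 44, 55, 61, 67, 71, 76, 82, 87, 93, 99, 109, 110, 103, 89, 74, 67, 72]
```

Call:
{"op": "arm_command", "data": {
  "slide": [
    [0,4,0],
    [0,8,0],
    [0,12,0],
    [0,16,0],
    [0,20,0],
    [0,24,0],
    [0,28,0],
    [0,31,0],
    [0,34,0],
    [0,36,0],
    [0,38,0],
    [0,40,0]
  ],
  "spin": [0,0,0,0,0,0,0,0,0,0,0,0],
  "grip": [-1,-1,-1,-1,-1,-1,-1,-1,-1,-1,-1,-1]
}}

```text
time_s: 50.7
eef_pos: [0.7058, 0.0968, 0.0797]
tcp_rot: [-3.141, 0.0, 1.623]
wrist_force: [-20.2, 0.3, 8.0]
width: 0.003
finger_force: 10.1
```

Call:
{"op": "arm_command", "data": {
  "slide": [
    [0,1.5,0],
    [0,3,0],
    [0,4.5,0],
    [0,6,0],
    [0,6,0]
  ],
  "spin": [0,0,0,0,0],
  "grip": [-1,-1,-1,-1,-1]
}}

```text
time_s: 51.2
eef_pos: [0.706, 0.0969, 0.0797]
tcp_rot: [-3.125, -0.0, 1.622]
wrist_force: [-64.7, -2.1, 36.7]
width: 0.0
finger_force: 33.4
```

The drawer is at its stop. Backing off and checking.

Call:
{"op": "arm_command", "data": {
  "slide": [
    [0,-6,0],
    [0,-12,0],
    [0,-25,0],
    [0,-45,0],
    [0,-65,-20],
    [0,-85,-60],
    [0,-105,-100],
    [0,-125,-140],
    [0,-150,-160],
    [0,-170,-160],
    [0,-170,-160]
  ],
  "spin": [0,0,0,0,0,0,0,0,0,0,0],
  "grip": [-1,-1,-1,-1,-1,-1,-1,-1,-1,-1,-1]
}}

```text
time_s: 52.3
eef_pos: [0.5413, 0.0881, 0.2411]
tcp_rot: [3.14, -0.0, 1.623]
wrist_force: [-0.4, 0.2, -0.5]
width: 0.0
finger_force: 0.0
```

```bash
python3 -c "
from h import *
go(); snap('top','t27'); snap('scene','s27')
v=V('t27'); g=cv2.GaussianBlur(cv2.cvtColor(v.im,cv2.COLOR_RGB2GRAY),(3,3),0).astype(int)
for c in (160,200): print(c,g[125:165,c].tolist())
a=cv2.resize(v.im[110:300,130:330],(400,380)); b=cv2.resize(V('s27').im[150:,180:470],(400,380)); cv2.imwrite('pics/c27.png',np.hstack([a,b])[:,:,::-1])"
```

```text
t 52.3 tcp [0.5413 0.0881 0.2411] yaw 92.98 F [-0.4  0.2 -0.5] w 0.0 ff 0.0
160 [138, 134, 131, 132, 136, 140, 141, 140, 139, 140, 141, 140, 136, 125, 105, 84, 82, 101, 122, 133, 137, 132, 112, 83, 61, 54, 52, 52, 53, 53, 56, 72, 104, 137, 155, 160, 160, 161, 163, 165]
200 [125, 124, 122, 122, 122, 123, 126, 131, 134, 135, 134, 126, 106, 87, 88, 106, 122, 130, 129, 119, 97, 73, 58, 54, 53, 52, 52, 54, 59, 74, 106, 139, 156, 161, 162, 164, 167, 167, 166, 166]
```

View pics/c27.png

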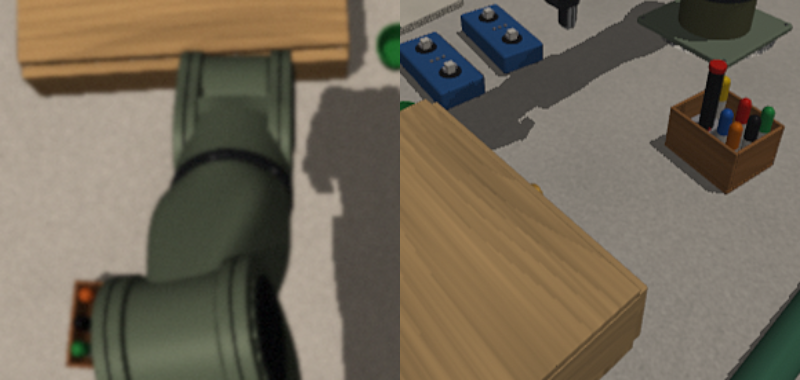

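The drawer front sits flush with the chest, all four stems are bare, and the puller stands in the caddy with its markers. One last check of the drawer travel before I hand in.

```bash
python3 -c "
from h import *
v=V('t27')
print([np.round((v.pt(c,r1,.11)-v.pt(c,r0,.11))[0],4) for c,r1,r0 in((160,147.7,221),)])
print('front outer',v.pt(160,147.7,.11),v.pt(200,145.3,.11),'chest edge',v.pt(160,139.3,.125),'front inner',v.pt(160,141.3,.11))"
```

```text
[np.float64(0.2104)]
front outer [0.7055814  0.37385546 0.11      ] [0.71142112 0.2602527  0.11      ] chest edge [0.72568704 0.37094742 0.125     ] front inner [0.72447434 0.37450482 0.11      ]
```

```bash
python3 -c "
from h import *
print(close_job())"
```

```text
the job is handed in; nothing more can be done
None
```

I handed the job in at about 52 s. The three caps that were there were popped off with the puller and lie in the right-hand bay, the puller stands upright in the caddy with all six markers, and the drawer is at its stop; no verdict came back. Two unknowns: the last push peaked at about 65 N at the wrist, and I couldn't see the left-bay pieces once the drawer was shut.

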